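# Pack the centrifuge kit away in its case

### The arm

A 6-joint arm with a two-finger parallel gripper is mounted at the origin on a cart in front of the work surface, level with it; the furniture and walls round the work are solid. World frame = base frame: x ahead of the robot, y to its left, z up, the work surface at z = 0. Lengths are in m, angles in rad, forces in N, time in s.
With the tool pointing down it reaches from about 0.3 to 0.775 m from the base axis. Payload 14.6 kg.
Tool frame: the origin (TCP) lies at the very end of the fingers, on their centre line; the grasp point (between the pads) lies 19 mm behind it; x points along the fingers, y is the direction in which the jaws open and shut, and the axes are right-handed (so a half turn about x gives the same grasp; the last joint's range is limited). The gripper opens to 94 mm and grips with 3 to 60 N. Pads are 16 mm wide; open, the fingers measure 119 mm over their backs; the gripper's body (75 mm by 177 mm) begins 78 mm behind the grasp point.
Start: joints at [1.141, 0.3, 1.521, -0, 1.321, -0.067], TCP at [0.195, 0.514, 0.205] pointing down, gripper open.
Joint ranges: [-3.03, 3.03], [-0.79, 2.21], [0.23, 2.52], [-1.04, 4.18], [0, 3.07], [-2.55, 2.55]. Speed limits (rad/s): [2.22, 2.22, 2.57, 3.14, 3.14, 3.14].

### API

Orientations are given as [roll, pitch, yaw] about the fixed x, y, z axes, in that order (R = Rz(yaw) Ry(pitch) Rx(roll)).
In Python, from station import ctrl, viewer, hand_in gives the robot as it stands. The module is installed in compiled form; this text tells all that it offers.
- The arm moves only by the tool play_rows, never from a script. Its argument "deltas" is a list that holds one entry, the list of rows, each a list of 7 numbers: the shift along the tool's x, y, z in mm, then the turn, a rotation vector about the tool's x, y, z in rad, then the finger opening in mm, from 0 to 94. In form: [[[dx, dy, dz, ax, ay, az, gripper], ...]]. A call has 1 to 10 rows; each row shifts and turns the commanded pose from where the row before left it, along the tool's axes as they then stand; what a row does not reach is not made up. A row lasts 1/10 s, in which the tool goes at most 50 mm and 8.59 degrees, less where a joint would pass 70% of its speed; a pose out of reach is approached as far as the arm can. A call with a gripper value outside its range is refused whole. The fingers move at their own pace and stop on an object; "grip_force" is the grip in N (left out, the last holds). Time passes only in rows, so rows that do not move let the fingers close. It gives the time, the measured TCP pose, the force and the opening at its end, in the units of the state.
- ctrl.get_obs(): the state, without advancing time (a new reading comes with each control period).
- viewer.camera(name): name is "scene" or "top" or "wrist"; returns a dict with "img" (400x640x3 uint8, red, green, blue), "fx", "fy", "cx", "cy" (pixels), "rvec" (rotation vector, rad) and "tvec" (3), from world to camera coordinates, as OpenCV has them. Camera axes: x right, y down, z forward; pixel columns grow to the right and rows downward; lengths in m; the calibration is good to about 2 mm. The wrist camera is an equidistant fisheye: a pixel r from the principal point sees the ray r / f radians off the axis. A picture is of the moment at which its call begins. There is no depth.
- hand_in(): hands the job in, once; it reports no verdict.
The state is a dict: "time_s": time; "qpos": joint angles; "joint_vel": joint speeds; "tau": joint torques, N m; "ee_pos": TCP position; "eef_rot": TCP orientation; "force": force on the tool from outside, world axes, zero at the start; "moment": the same for the moment, N m; "grip_width": finger opening in m.
Only numpy, scipy, OpenCV 4.12 (cv2) and the standard library are available. Lean on these libraries where they do the work, as an engineer would, in place of code of your own. Each camera call takes 0.05 s, during which the arm holds its last target.

### The job

Put the loose kit away: raise the lid of the kit case until its folding stay locks and holds it open by itself, lay each kit item that is out on the table (timer, tape roll, rotor key, black marker) flat at the bottom of its own recess in the case, then lift the stay's knee past its lock, fold it and bring the lid down until the case is fully shut. If an item gets knocked out of place, put it right, and leave the cup, the dropper bottle and the label roll where they stand.

Things in the scene. Friction and masses are not known exactly. Their poses are not given: they have to be found in the camera images.
- case: Grey plastic kit case, 200 mm deep (its x) by 250 mm wide (its y), fixed to the table; origin at the centre of its underside; its -x side is the front, toward the robot. Its base is 50 mm high and is filled level with its rim by a dark insert with four light-bottomed recesses 8 mm deep (floor 42 mm above the table). A hollow lid 30 mm high lies on it, hinged along the top of the back edge.
- lid (a joint): Lid angle, rad: 0 shut, grows as it opens, about 1.75 when the stay is drawn straight, about 1.69 resting on the locked stay (leaning back a little past upright). The lid weighs 0.4 kg and is sprung and damped: from any angle it swings shut by itself, slowly, unless the stay is locked. About 2 to 3 N at the bar raises it.
- lid_bar (a point): Middle of the lid's round steel carrying bar, 10 mm thick, 110 mm long along the case's y, held by a bracket at either end 42 mm out from the front edge of the lid (35 mm clear gap between bar and lid); 62 mm above the table when shut. It can be pinched from above and moves with the lid on a circle about lid_hinge (242 mm out); it turns freely between the finger pads.
- lid_hinge (a point): Middle of the hinge axis of the lid, which runs along the case's y, 50 mm above the table at the back edge of the case (100 mm behind the case's centre). The lid opens by its front going up and back.
- knee (a joint): Knee angle of the folding stay on the right (-y) side of the case, rad: 0 folded (case shut), about 2.69 when its two links are in line, 3.04 at its stop, past the line: locked. When the lid is drawn right up, a light spring carries the knee over the line onto the stop, and the lid, let go, rests on it.
- knee_pin (a point): Grip point on the steel pin standing out sideways (case's -y) from the stay's knee: 12 mm thick, 62 mm long, this point 60 mm outside the case's side. It stays 90 mm from stay_pivot: locked, about 73 mm behind and 53 mm above it. To close: up over the top of its circle, forward and down to 88 mm in front and 20 mm above; the lid comes down with it. The first 30 mm breaks the lock (2 N).
- stay_pivot (a point): Fixed point on the axis of the stay's lower link (axis along the case's y), level with knee_pin along y: 20 mm above the table, midway along the case's depth.
- timer_mid (a point): Countdown timer, a flat block 64 x 62 x 22 mm, lying; point at its centre, half-way up; its x is the 64 mm side.
- tape_mid (a point): Roll of tape lying flat, round, 58 mm across, 19 mm high; point at its centre, half-way up (solid to the touch).
- key_mid (a point): Rotor key, T-shaped, lying: 114 mm long along its y, shank 8 mm thick in the middle, between 3 and 11 mm up, T-handle 56 mm wide at its +y end, 14 mm high overall; point at its centre, 7 mm up.
- marker_mid (a point): Black and grey marker pen lying, 138 mm long along its y, 12 mm wide, 14 mm high; point at its centre, 7 mm up.
- slot_timer (a point): Centre of the floor of the timer's recess: nearly square, 76 mm (case x) x 74 mm (case y), 8 mm deep, at the front left of the insert. Axes as the case.
- slot_tape (a point): Centre of the floor of the tape roll's recess: round, 68 mm across, 8 mm deep, at the back left of the insert. Axes as the case.
- slot_key (a point): Centre of the floor of the rotor key's recess: rectangle 124 mm (case x) x 66 mm (case y), 8 mm deep, in the middle; the key lies along the case's x, either way round. Axes as the case.
- slot_marker (a point): Centre of the floor of the marker's recess: narrow, 150 mm (case x) x 24 mm (case y), 8 mm deep, at the right of the insert; the marker lies along the case's x, either way round. Axes as the case.
- cup: Bystander: specimen cup with a white lid, 55 mm across, 72 mm high; origin under its centre. Leave it alone.
- bottle: Bystander: brown dropper bottle, 33 mm across, 106 mm high; origin under its centre. Leave it alone.
- roll: Bystander: roll of blank labels lying flat, 72 mm across, 30 mm high; origin under its centre. Leave it alone.

How it is judged:
On the way, in this order (a step that is already met when the one before it is completed fails the run):
1. the lid is up and its stay is locked past the line (value of joint lid above 1.5 rad and value of joint knee above 2.9 rad), for 0.2 s.
2. every item that is there lies at the bottom of its own recess, let go, with the lid still up (horizontal distance between timer_mid and slot_timer below 0.014 m and z of timer_mid in the frame of slot_timer between 0.007 and 0.015 m and contact force between each of timer, tape, key, marker and the fingers below 0.2 N and horizontal distance between tape_mid and slot_tape below 0.014 m and z of tape_mid in the frame of slot_tape between 0.0055 and 0.0135 m and horizontal distance between key_mid and slot_key below 0.016 m and z of key_mid in the frame of slot_key between 0.003 and 0.011 m and angle between the y axis of key_mid and the x axis of slot_key, either way round below 0.2 rad and horizontal distance between marker_mid and slot_marker below 0.016 m and z of marker_mid in the frame of slot_marker between 0.003 and 0.011 m and angle between the y axis of marker_mid and the x axis of slot_marker, either way round below 0.2 rad and value of joint lid above 1.5 rad), for 0.2 s.
3. the knee is lifted past the line and folded (value of joint knee below 2.4 rad), for 0.1 s.
At the end, for the whole second after the job is handed in: Every item that is there lies in its own recess: its centre within 14 mm (key and marker 16 mm) of the recess's centre seen from above and within 4 mm of its resting height on the recess floor, key and marker along the recess within 0.2 rad; the lid is shut within 0.04 rad with the stay folded (horizontal distance between timer_mid and slot_timer below 0.014 m and z of timer_mid in the frame of slot_timer between 0.007 and 0.015 m and contact force between each of timer, tape, key, marker and the fingers below 0.2 N and horizontal distance between tape_mid and slot_tape below 0.014 m and z of tape_mid in the frame of slot_tape between 0.0055 and 0.0135 m and horizontal distance between key_mid and slot_key below 0.016 m and z of key_mid in the frame of slot_key between 0.003 and 0.011 m and angle between the y axis of key_mid and the x axis of slot_key, either way round below 0.2 rad and horizontal distance between marker_mid and slot_marker below 0.016 m and z of marker_mid in the frame of slot_marker between 0.003 and 0.011 m and angle between the y axis of marker_mid and the x axis of slot_marker, either way round below 0.2 rad and value of joint lid below 0.04 rad and value of joint knee below 0.2 rad); the robot touches nothing.
It fails at once if the cup, the dropper bottle or the label roll is moved by more than 30 mm or tipped (distance of any of cup, bottle, roll from where it was at the start of the episode above 0.03 m or angle between any of cup, bottle's own z axis and vertical above 0.5 rad).
Of timer, tape, key, marker only 3 to 4 are there at a start; the rules pass over those that are not, and their reading is None.
At some moment in a run one of timer, tape, key, marker may be knocked a few centimetres aside while the robot is not near it.
Once in a run the grip may slacken for a moment while it holds something.
It also fails if it takes over 210 s, if anything falls off the work surface, if the arm or the gripper's body presses on something with over 40 N, if the wrist force passes 120 N, or if a joint passes its speed limit or range.

## Working session

There is one attempt and no reset: what is moved stays moved. The work goes in short steps, Python scripts to look and compute and a tool call to move; the robot and the scene stay as the last step left them, time stands still between calls to the robot, and variables do not carry over. Pictures are saved under pics/ and viewed, and the job is handed in when it is done.

Besides the shell and the picture viewer there is one more tool, called after ">>>" as name(argument=value, ...) on one line, values as JSON. play_rows: Moves the arm, as the interface text tells. Its arguments: {"type":"object","properties":{"deltas":{"type":"array","items":{"type":"array","items":{"type":"array","items":{"type":"number"}}}},"grip_force":{"type":"number"}},"required":["deltas"]}

```bash
mkdir -p pics; cat > h.py <<'E'
import numpy as np, cv2
from station import ctrl, viewer, hand_in
from scipy.spatial.transform import Rotation as R
def snap(name,fn):
    c=viewer.camera(name); cv2.imwrite('pics/'+fn+'.png',c['img'][:,:,::-1]); 
    np.savez('pics/'+fn+'.npz',**c); return c
def ray(c,u,v,fish=False):
    Rm=cv2.Rodrigues(np.array(c['rvec'],float))[0]; t=np.array(c['tvec'],float).reshape(3)
    x=(u-c['cx'])/c['fx']; y=(v-c['cy'])/c['fy']
    if fish:
        r=np.hypot(x,y); d=np.array([x/r*np.sin(r),y/r*np.sin(r),np.cos(r)]) if r>0 else np.array([0,0,1.])
    else: d=np.array([x,y,1.])
    return -Rm.T@t, Rm.T@d
def onz(c,u,v,z,fish=False):
    o,d=ray(c,u,v,fish); return o+d*(z-o[2])/d[2]
def proj(c,P):
    return cv2.projectPoints(np.array(P,float).reshape(-1,3),np.array(c['rvec'],float),np.array(c['tvec'],float),np.array([[c['fx'],0,c['cx']],[0,c['fy'],c['cy']],[0,0,1.]]),None)[0].reshape(-1,2)
def st():
    o=ctrl.get_obs(); print({k:np.round(o[k],4).tolist() for k in ['time_s','qpos','ee_pos','eef_rot','force','grip_width']}); return o
E
python3 - <<'E'
from h import *
o=st()
print(R.from_euler('xyz',o['eef_rot']).as_matrix().round(3))
for n in ['scene','top','wrist']:
    c=snap(n,n+'0'); print(n,c['fx'],c['cx'],c['cy'],ray(c,320,200))
E
```

```text
{'time_s': 0.0, 'qpos': [1.1414, 0.3005, 1.5216, -0.0, 1.3207, -0.0666], 'ee_pos': [0.1951, 0.514, 0.2049], 'eef_rot': [-1.6356, 1.5696, -1.9984], 'force': [0.4588, 0.3434, 0.1259], 'grip_width': 0.0938}
[[-0.     0.355  0.935]
 [-0.001  0.935 -0.355]
 [-1.    -0.001 -0.   ]]
scene 439.9264560210241 326.04582212154264 200.27797434848839 (array([-0.38491729, -0.90444587,  0.7174721 ]), array([ 0.65876394,  0.60721225, -0.44442393]))
top 405.91813731242235 320.7341192233243 197.44722657380163 (array([ 0.48662761, -0.02847877,  1.13525994]), array([ 0.0616324 , -0.02209354, -0.99787582]))
wrist 309.70691628693146 320.99325402132695 196.20378126769245 (array([0.12871877, 0.5384778 , 0.38469826]), array([ 0.23779466, -0.09378954, -0.96685974]))
```

View pics/scene0.png

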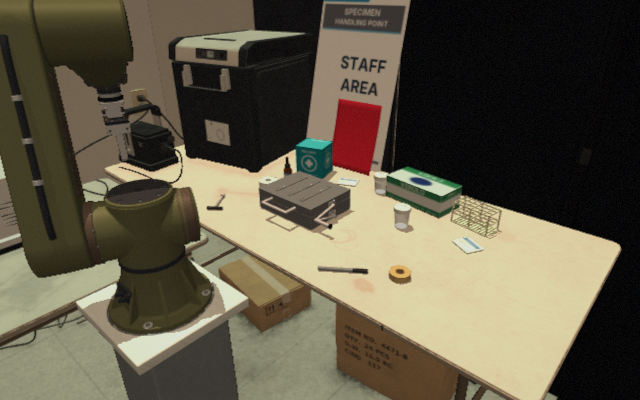

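View pics/top0.png

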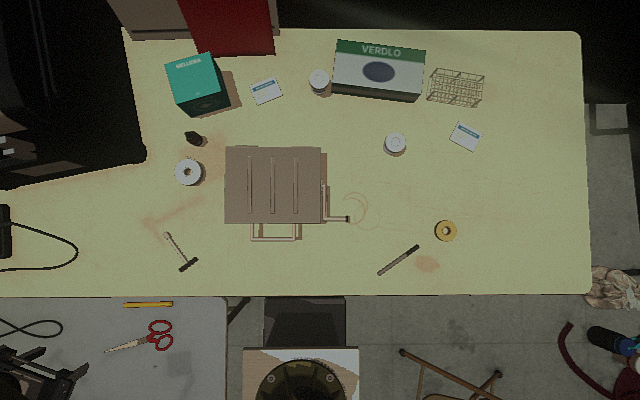

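View pics/wrist0.png

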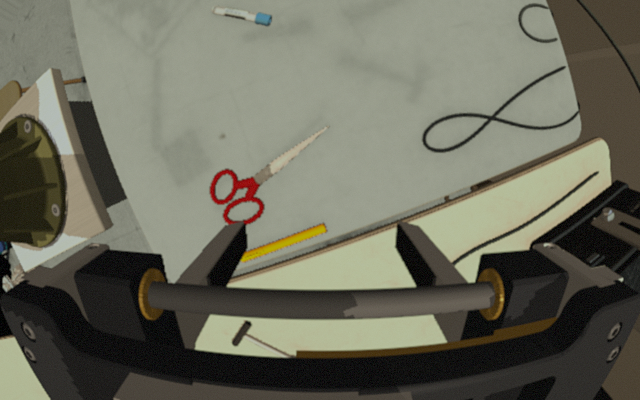

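```bash
python3 - <<'E'
from h import *
c=dict(np.load('pics/top0.npz')); im=c['img']
b=im[120:300,130:480]; cv2.imwrite('pics/topz.png',cv2.resize(b[:,:,::-1],None,fx=2.25,fy=2.25,interpolation=cv2.INTER_CUBIC))
hsv=cv2.cvtColor(im,cv2.COLOR_RGB2HSV)
def blob(mask,name,z,box):
    m=np.zeros_like(mask); x0,y0,x1,y1=box; m[y0:y1,x0:x1]=mask[y0:y1,x0:x1]
    ys,xs=np.nonzero(m)
    P=np.array([onz(c,u,v,z)[:2] for u,v in zip(xs,ys)])
    r=cv2.minAreaRect(P.astype(np.float32)*1000); bx=cv2.boxPoints(r)
    mu=P.mean(0); w,V=np.linalg.eigh(np.cov(P.T)); 
    print(name,len(xs),'mean',mu.round(4),'rect',r,'pca',np.degrees(np.arctan2(V[1,1],V[0,1])).round(2))
g=im.max(2)
bg=cv2.medianBlur(im,31)
d=np.abs(im.astype(int)-bg).sum(2)
cv2.imwrite('pics/d.png',np.clip(d,0,255).astype(np.uint8))
m=d>90
blob(m,'key',0.008,(158,225,205,278))
blob(m,'marker',0.008,(370,238,424,282))
blob(m,'tape',0.019,(428,212,465,248))
for n,(u,v,z) in dict(lidTL=(225,147,.08),TR=(321,147,.08),BR=(322,223,.08),BL=(224,223,.08),barL=(251,239,.062),barR=(299,239,.062),pin=(348,219,.04)).items(): print(n,onz(c,u,v,z).round(4))
E
```

```text
key 203 mean [0.4017 0.3224] rect ((412.1627502441406, 344.35211181640625), (119.33020782470703, 58.28106689453125), 48.66753387451172) pca -145.49
marker 247 mean [ 0.3911 -0.2688] rect ((390.84954833984375, -268.54736328125), (13.457575798034668, 139.79803466796875), 34.61246109008789) pca 124.53
tape 111 mean [ 0.4725 -0.3905] rect ((472.7616882324219, -397.19635009765625), (59.500396728515625, 58.48276138305664), 63.36436462402344) pca 114.51
lidTL [0.6905 0.1964 0.08  ]
TR [ 0.6914 -0.0546  0.08  ]
BR [ 0.492 -0.057  0.08 ]
BL [0.4922 0.196  0.08  ]
barL [0.4504 0.1288 0.062 ]
barR [0.4502 0.0031 0.062 ]
pin [ 0.5029 -0.1283  0.04  ]
```

View pics/topz.png

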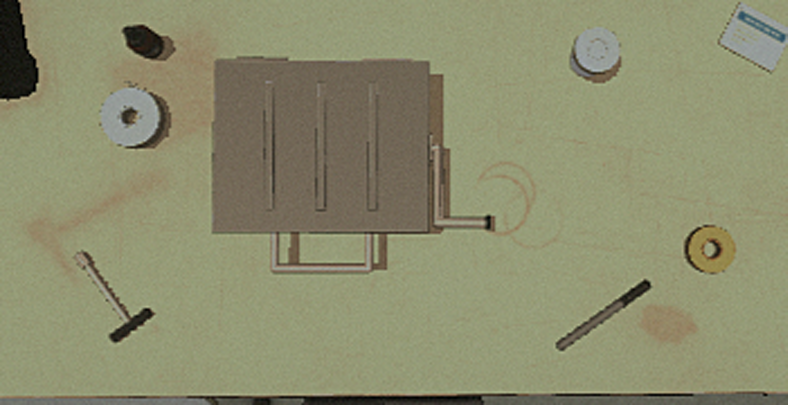

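View pics/d.png

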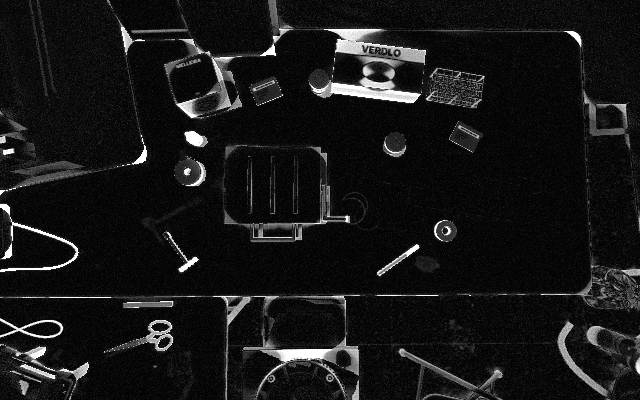

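>>> play_rows(deltas=[[[0,0,0,0.1342,0,0,40],[0,0,0,0.1342,0,0,40],[0,0,0,0.1342,0,0,40],[0,0,0,0.1342,0,0,40],[0,0,0,0.1342,0,0,40],[0,0,0,0.1342,0,0,40],[0,0,0,0.1342,0,0,40],[0,0,0,0.1342,0,0,40],[0,0,0,0.1342,0,0,40],[0,0,0,0,0,0,40]]], grip_force=15)

```text
time_s: 1.15
ee_pos: [0.1952, 0.5141, 0.2052]
eef_rot: [-0.4, 1.57, -1.973]
force: [-0.8, -0.5, 0.3]
grip_width: 0.0401
```

>>> play_rows(deltas=[[[0,23,40,0,0,0,40],[0,23,40,0,0,0,40],[0,23,40,0,0,0,40],[0,23,40,0,0,0,40],[0,23,40,0,0,0,40],[0,23,40,0,0,0,40],[0,23,40,0,0,0,40],[0,23,40,0,0,0,40],[0,23,40,0,0,0,40],[0,23,40,0,0,0,40]]])

```text
time_s: 2.15
ee_pos: [0.4258, 0.1124, 0.2056]
eef_rot: [1.78, 1.57, 0.214]
force: [0.5, 1.5, 0.7]
grip_width: 0.0401
```

```bash
python3 - <<'E'
from h import *
o=st()
print(R.from_euler('xyz',o['eef_rot']).as_matrix().round(3))
E
```

```text
{'time_s': 2.15, 'qpos': [0.1748, 0.0524, 1.8118, 0.0, 1.277, 0.17], 'ee_pos': [0.4258, 0.1124, 0.2056], 'eef_rot': [1.7802, 1.5704, 0.2142], 'force': [0.4884, 1.5084, 0.7164], 'grip_width': 0.0401}
[[ 0.     1.     0.005]
 [ 0.     0.005 -1.   ]
 [-1.     0.    -0.   ]]
```

>>> play_rows(deltas=[[[0,12,22,0,0,0,40],[0,12,22,0,0,0,40],[30,0,0,0,0,0,40],[30,0,0,0,0,0,40],[30,0,0,0,0,0,40],[20,0,0,0,0,0,40],[0,0,0,0,0,0,40]]])

```text
time_s: 2.85
ee_pos: [0.4479, 0.0701, 0.0933]
eef_rot: [-1.501, 1.566, -3.068]
force: [-0.2, -0.3, 0.4]
grip_width: 0.0402
```

```bash
python3 - <<'E'
from h import *
o=st(); snap('wrist','w1'); snap('top','t1')
E
```

```text
{'time_s': 2.85, 'qpos': [0.0744, 0.2247, 1.9018, 0.0, 1.0196, 0.0705], 'ee_pos': [0.4479, 0.0701, 0.0933], 'eef_rot': [-1.5014, 1.5663, -3.0683], 'force': [-0.1934, -0.281, 0.3661], 'grip_width': 0.0402}
```

View pics/w1.png

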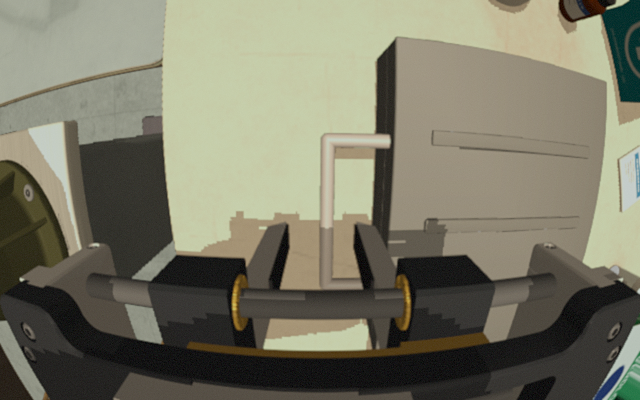

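>>> play_rows(deltas=[[[16,1,0,0,0,0,40],[16,1,0,0,0,0,40],[16,0,0,0,0,0,40],[0,0,0,0,0,0,40],[0,0,0,0,0,0,0],[0,0,0,0,0,0,0],[0,0,0,0,0,0,0],[0,0,0,0,0,0,0],[0,0,0,0,0,0,0]]])

```text
time_s: 3.85
ee_pos: [0.4516, 0.0703, 0.0478]
eef_rot: [1.633, 1.57, 0.063]
force: [1.3, 0.3, 0.8]
grip_width: 0.0094
```

```bash
python3 - <<'E'
import numpy as np
th=np.linspace(0,1.75,31); a=th+.0497
x=-242*np.cos(a); z=242*np.sin(a)
for i in range(30): print(f"[{-(z[i+1]-z[i]):.1f}, {x[i+1]-x[i]:.1f}, 0, 0, 0, 0, 0],",end='\n' if i%10==9 else ' ')
E
```

```text
[-14.1, 1.1, 0, 0, 0, 0, 0], [-14.0, 1.9, 0, 0, 0, 0, 0], [-13.8, 2.7, 0, 0, 0, 0, 0], [-13.7, 3.5, 0, 0, 0, 0, 0], [-13.4, 4.3, 0, 0, 0, 0, 0], [-13.2, 5.1, 0, 0, 0, 0, 0], [-12.8, 5.9, 0, 0, 0, 0, 0], [-12.5, 6.6, 0, 0, 0, 0, 0], [-12.1, 7.3, 0, 0, 0, 0, 0], [-11.6, 8.0, 0, 0, 0, 0, 0],
[-11.1, 8.7, 0, 0, 0, 0, 0], [-10.6, 9.3, 0, 0, 0, 0, 0], [-10.0, 9.9, 0, 0, 0, 0, 0], [-9.5, 10.5, 0, 0, 0, 0, 0], [-8.8, 11.0, 0, 0, 0, 0, 0], [-8.2, 11.5, 0, 0, 0, 0, 0], [-7.5, 12.0, 0, 0, 0, 0, 0], [-6.8, 12.4, 0, 0, 0, 0, 0], [-6.0, 12.8, 0, 0, 0, 0, 0], [-5.3, 13.1, 0, 0, 0, 0, 0],
[-4.5, 13.4, 0, 0, 0, 0, 0], [-3.7, 13.6, 0, 0, 0, 0, 0], [-2.9, 13.8, 0, 0, 0, 0, 0], [-2.1, 14.0, 0, 0, 0, 0, 0], [-1.3, 14.1, 0, 0, 0, 0, 0], [-0.5, 14.1, 0, 0, 0, 0, 0], [0.3, 14.1, 0, 0, 0, 0, 0], [1.2, 14.1, 0, 0, 0, 0, 0], [2.0, 14.0, 0, 0, 0, 0, 0], [2.8, 13.8, 0, 0, 0, 0, 0],
```

>>> play_rows(deltas=[[[-14,1,0,0,0,0,0],[-14,2,0,0,0,0,0],[-14,3,0,0,0,0,0],[-14,4,0,0,0,0,0],[-13,4,0,0,0,0,0],[-13,5,0,0,0,0,0],[-13,6,0,0,0,0,0],[-12,6,0,0,0,0,0],[-12,7,0,0,0,0,0],[-12,8,0,0,0,0,0]]])

```text
time_s: 4.85
ee_pos: [0.4954, 0.07, 0.1786]
eef_rot: [-1.45, 1.565, -3.021]
force: [-14.1, -2.0, 6.8]
grip_width: 0.0094
```

>>> play_rows(deltas=[[[-11,9,0,0,0,0,0],[-11,9,0,0,0,0,0],[-10,10,0,0,0,0,0],[-9,11,0,0,0,0,0],[-9,11,0,0,0,0,0],[-8,11,0,0,0,0,0],[-8,12,0,0,0,0,0],[-7,12,0,0,0,0,0],[-6,13,0,0,0,0,0],[-5,13,0,0,0,0,0]]])

```text
time_s: 5.85
ee_pos: [0.6085, 0.0699, 0.2641]
eef_rot: [0.776, 1.57, -0.794]
force: [-5.0, -3.4, 7.1]
grip_width: 0.0092
```

>>> play_rows(deltas=[[[-4,13,0,0,0,0,0],[-4,14,0,0,0,0,0],[-3,14,0,0,0,0,0],[-2,14,0,0,0,0,0],[-1,14,0,0,0,0,0],[-1,14,0,0,0,0,0],[0,14,0,0,0,0,0],[1,14,0,0,0,0,0]]])

```text
time_s: 6.65
ee_pos: [0.7197, 0.0696, 0.2766]
eef_rot: [-0.488, 1.57, -2.06]
force: [-1.9, -3.3, -0.1]
grip_width: 0.009
```

>>> play_rows(deltas=[[[2,9,0,0,0,0,0],[2,7,0,0,0,0,0],[2,7,0,0,0,0,0],[0,0,0,0,0,0,0],[0,0,0,0,0,0,0]]])

```text
time_s: 7.15
ee_pos: [0.7429, 0.0697, 0.272]
eef_rot: [1.36, 1.568, -0.212]
force: [1.2, -3.4, 8.3]
grip_width: 0.0094
```

```bash
python3 - <<'E'
from h import *
o=st(); snap('scene','s2')
c=dict(np.load('pics/s2.npz'))
cv2.imwrite('pics/s2z.png',cv2.resize(c['img'][80:280,200:420,::-1],None,fx=3,fy=3))
E
```

```text
{'time_s': 7.15, 'qpos': [0.0447, 0.7702, 0.6718, -0.0008, 1.6965, 0.0451], 'ee_pos': [0.7429, 0.0697, 0.272], 'eef_rot': [1.3596, 1.5675, -0.2116], 'force': [1.1739, -3.4211, 8.2601], 'grip_width': 0.0094}
```

View pics/s2z.png

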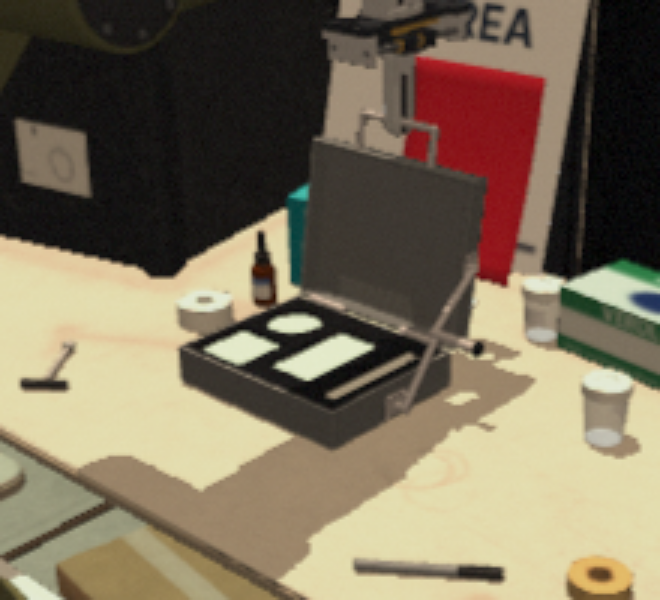

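>>> play_rows(deltas=[[[1,3,0,0,0,0,0],[1,3,0,0,0,0,0],[0,2,0,0,0,0,0],[0,0,0,0,0,0,0],[0,0,0,0,0,0,0],[0,0,0,0,0,0,0]]])

```text
time_s: 7.8
ee_pos: [0.7501, 0.0703, 0.2684]
eef_rot: [-1.477, 1.57, -3.048]
force: [-3.4, -0.1, 3.4]
grip_width: 0.0091
```

```bash
python3 - <<'E'
from h import *
o=st(); snap('scene','s3')
c=dict(np.load('pics/s3.npz'))
cv2.imwrite('pics/s3z.png',cv2.resize(c['img'][140:220,300:380,::-1],None,fx=7,fy=7))
print(proj(c,[[.6645,-.0845,.073],[.6645,-.1455,.073],[.5915,-.1145,.02],[.648,-.1455,.09]]))
E
```

```text
{'time_s': 7.8, 'qpos': [0.0448, 0.7983, 0.6328, -0.0, 1.7111, 0.0446], 'ee_pos': [0.7501, 0.0703, 0.2684], 'eef_rot': [-1.4772, 1.5702, -3.0477], 'force': [-3.3962, -0.0818, 3.4269], 'grip_width': 0.0091}
[[352.21439129 195.76264098]
 [366.81596302 201.0485374 ]
 [345.16113276 220.42526029]
 [363.91952951 198.07362699]]
```

View pics/s3z.png

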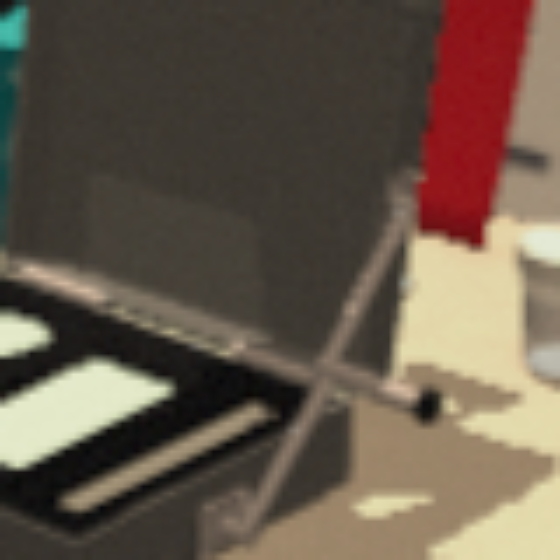

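>>> play_rows(deltas=[[[0,3,0,0,0,0,0],[1,3,0,0,0,0,0],[0,0,0,0,0,0,0],[0,0,0,0,0,0,0],[0,0,0,0,0,0,0],[0,0,0,0,0,0,0],[0,0,0,0,0,0,0]]])

```text
time_s: 8.55
ee_pos: [0.7554, 0.0703, 0.267]
eef_rot: [-1.491, 1.567, -3.061]
force: [-10.9, -1.5, 2.1]
grip_width: 0.009
```

```bash
python3 - <<'E'
from h import *
o=st(); snap('scene','s4')
c=dict(np.load('pics/s4.npz'))
cv2.imwrite('pics/s4z.png',cv2.resize(c['img'][140:220,300:380,::-1],None,fx=7,fy=7))
E
```

```text
{'time_s': 8.55, 'qpos': [0.0445, 0.8201, 0.5993, -0.0001, 1.7257, 0.0443], 'ee_pos': [0.7554, 0.0703, 0.267], 'eef_rot': [-1.4907, 1.5673, -3.0613], 'force': [-10.8915, -1.5401, 2.1482], 'grip_width': 0.009}
```

View pics/s4z.png

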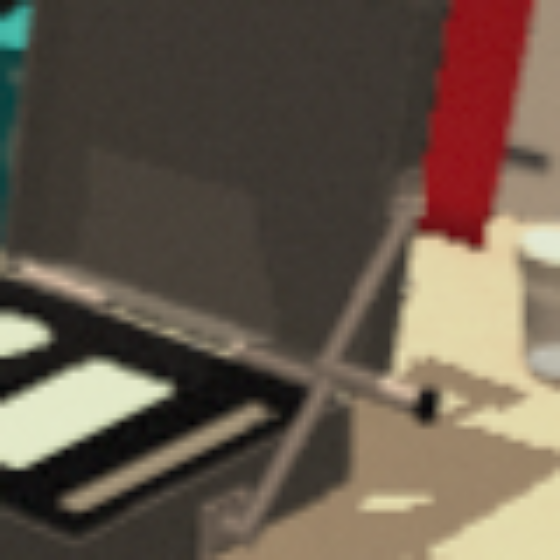

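>>> play_rows(deltas=[[[0,-3,0,0,0,0,0],[0,-3,0,0,0,0,0],[0,0,0,0,0,0,0],[0,0,0,0,0,0,0],[0,0,0,0,0,0,0],[0,-3,0,0,0,0,0],[0,-2,0,0,0,0,0],[0,0,0,0,0,0,0],[0,0,0,0,0,0,0]]])

```text
time_s: 9.5
ee_pos: [0.7459, 0.0703, 0.2692]
eef_rot: [1.601, 1.567, 0.031]
force: [1.7, 0.1, 10.6]
grip_width: 0.0095
```

```bash
python3 - <<'E'
from h import *
o=st(); snap('scene','s5')
c=dict(np.load('pics/s5.npz'))
cv2.imwrite('pics/s5z.png',cv2.resize(c['img'][140:220,300:380,::-1],None,fx=7,fy=7))
E
```

```text
{'time_s': 9.5, 'qpos': [0.0451, 0.7797, 0.6622, -0.0001, 1.6959, 0.0449], 'ee_pos': [0.7459, 0.0703, 0.2692], 'eef_rot': [1.6014, 1.567, 0.0308], 'force': [1.7338, 0.1444, 10.5822], 'grip_width': 0.0095}
```

View pics/s5z.png

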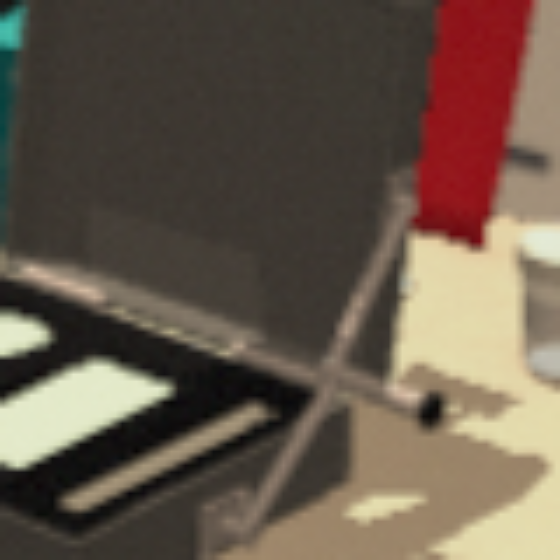

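>>> play_rows(deltas=[[[-2,-3,0,0,0,0,0],[-1,-3,0,0,0,0,0],[0,-3,0,0,0,0,0],[0,-2,0,0,0,0,0],[0,0,0,0,0,0,0],[0,0,0,0,0,0,0]]])

```text
time_s: 10.15
ee_pos: [0.7346, 0.0704, 0.2713]
eef_rot: [1.643, 1.568, 0.073]
force: [2.6, -0.2, 6.8]
grip_width: 0.0094
```

```bash
python3 - <<'E'
from h import *
o=st(); snap('scene','s6')
c=dict(np.load('pics/s6.npz'))
cv2.imwrite('pics/s6z.png',cv2.resize(c['img'][140:220,300:380,::-1],None,fx=7,fy=7))
E
```

```text
{'time_s': 10.15, 'qpos': [0.0459, 0.7434, 0.7174, 0.0001, 1.6784, 0.0456], 'ee_pos': [0.7346, 0.0704, 0.2713], 'eef_rot': [1.6431, 1.5684, 0.0726], 'force': [2.6221, -0.1773, 6.8235], 'grip_width': 0.0094}
```

View pics/s6z.png

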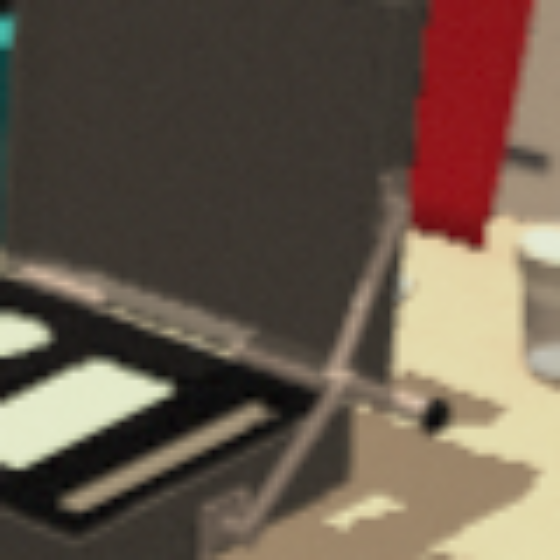

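>>> play_rows(deltas=[[[0,-2,0,0,0,0,0],[0,0,0,0,0,0,40],[0,0,0,0,0,0,40],[0,0,0,0,0,0,40],[0,0,0,0,0,0,40],[-15,-3,0,0,0,0,40],[-20,-10,0,0,0,0,40],[-20,-30,0,0,0,0,40],[0,-45,0,0,0,0,40],[0,-45,0,0,0,0,40]]])

```text
time_s: 11.2
ee_pos: [0.5994, 0.0703, 0.3277]
eef_rot: [1.643, 1.568, 0.072]
force: [0.6, 0.8, 0.7]
grip_width: 0.0401
```

```bash
python3 - <<'E'
from h import *
o=st(); snap('scene','s7')
c=dict(np.load('pics/s7.npz'))
cv2.imwrite('pics/s7z.png',cv2.resize(c['img'][80:280,200:420,::-1],None,fx=3,fy=3))
snap('top','t7'); snap('wrist','w7')
E
```

```text
{'time_s': 11.2, 'qpos': [0.056, 0.3681, 1.1531, 0.0, 1.6174, 0.0558], 'ee_pos': [0.5994, 0.0703, 0.3277], 'eef_rot': [1.6427, 1.5678, 0.0721], 'force': [0.6244, 0.8163, 0.7425], 'grip_width': 0.0401}
```

View pics/s7z.png

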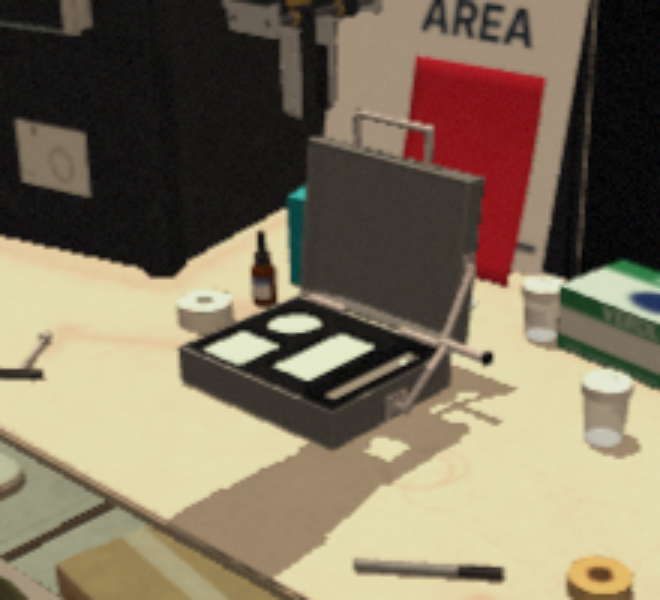

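View pics/w7.png

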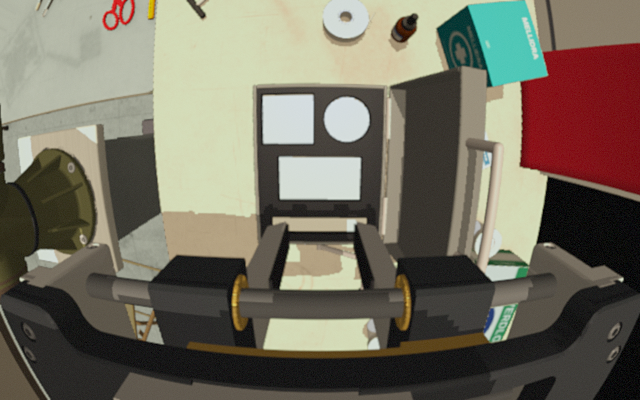

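View pics/t7.png

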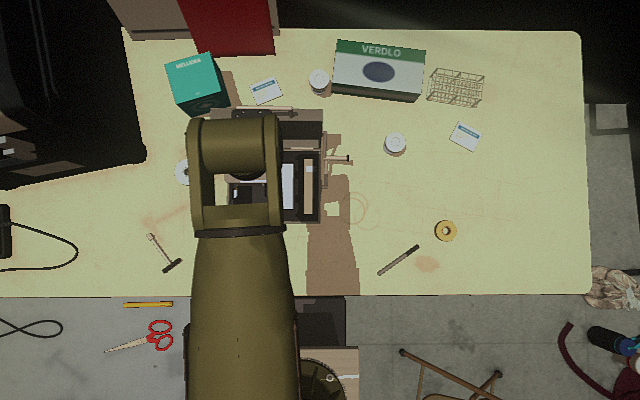

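```bash
python3 - <<'E'
from h import *
c=dict(np.load('pics/w7.npz')); im=c['img'].astype(int)
def rep(c,m,n,z,fish):
    ys,xs=np.nonzero(m); P=np.array([onz(c,u,v,z,fish)[:2] for u,v in zip(xs,ys)])
    r=cv2.minAreaRect(P.astype(np.float32)*1000); print(n,len(xs),'bbox',P.min(0).round(4),P.max(0).round(4),'mid',((P.min(0)+P.max(0))/2).round(4),r)
g=im.min(2)
n,l,s,ce=cv2.connectedComponentsWithStats((g>150).astype(np.uint8))
for i in range(1,n):
    x,y,w,h,a=s[i]
    if a>200 and 250<x<390 and 80<y<240 and w<120: rep(c,l==i,str(s[i]),.042,True)
# marker slot
print('mslot corners',[onz(c,u,v,.042,True).round(4) for u,v in [(272,217),(369,218),(272,231),(369,233)]])
print('insert', [onz(c,u,v,.05,True).round(4) for u,v in [(254,86),(388,86)]])
t=dict(np.load('pics/top0.npz')); 
tt=dict(np.load('pics/t7.npz')); im=tt['img']
cv2.imwrite('pics/t7z.png',cv2.resize(im[90:240,180:370,::-1],None,fx=4,fy=4,interpolation=cv2.INTER_CUBIC))
bg=cv2.medianBlur(im,31); d=np.abs(im.astype(int)-bg).sum(2)
m=d>90; k=np.zeros_like(m); k[225:280,140:185]=m[225:280,140:185]; rep(tt,k,'key',.008,False)
E
```

```text
[ 263   95   51   49 2467] 2467 bbox [0.508  0.1059] [0.5839 0.1796] mid [0.5459 0.1427] ((546.2388916015625, 142.6410675048828), (73.06350708007812, 75.67623138427734), 89.28743743896484)
[ 324   97   45   45 1595] 1595 bbox [0.6003 0.1091] [0.6664 0.1758] mid [0.6333 0.1425] ((633.2699584960938, 142.42811584472656), (66.03395080566406, 66.45399475097656), 0.8134135007858276)
[ 279  157   82   43 3424] 3424 bbox [0.5313 0.0192] [0.6555 0.085 ] mid [0.5934 0.0521] ((593.4194946289062, 52.093727111816406), (124.29414367675781, 65.76996612548828), 0.061520859599113464)
[274 219  92  12 773] 773 bbox [ 0.521  -0.0321] [ 0.6664 -0.0135] mid [ 0.5937 -0.0228] ((593.6828002929688, -22.64720916748047), (18.62744903564453, 145.3922119140625), 89.80439758300781)
mslot corners [array([ 0.5182, -0.0106,  0.042 ]), array([ 0.6726, -0.012 ,  0.042 ]), array([ 0.5171, -0.0344,  0.042 ]), array([ 0.6739, -0.0375,  0.042 ])]
insert [array([0.4967, 0.1933, 0.05  ]), array([0.6947, 0.1938, 0.05  ])]
key 210 bbox [0.3567 0.324 ] [0.4654 0.4234] mid [0.4111 0.3737] ((413.005126953125, 387.552490234375), (120.67245483398438, 58.50892639160156), 45.643009185791016)
```

View pics/t7z.png

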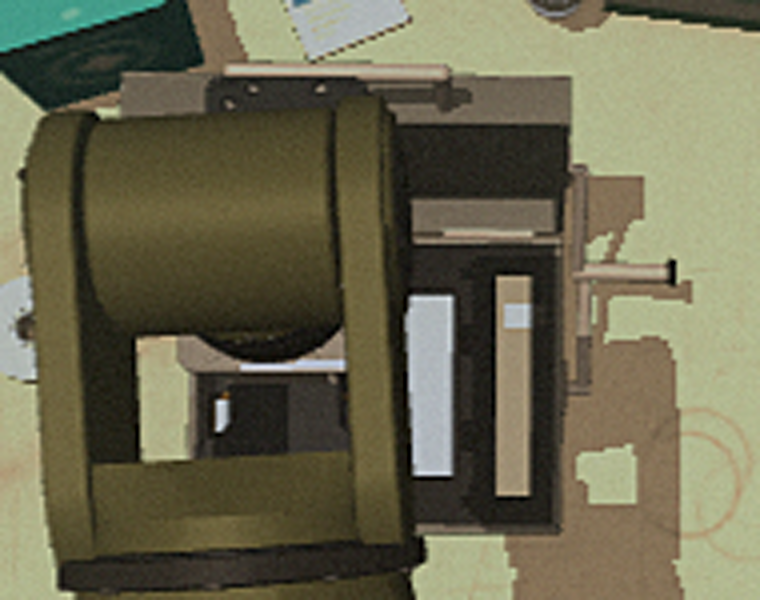

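>>> play_rows(deltas=[[[0,-19,-32,0,0,0,40],[0,-19,-32,0,0,0,40],[0,-19,-32,0,0,0,40],[0,-19,-32,0,0,0,40],[0,-19,-32,0,0,0,40],[0,-19,-32,0,0,0,40],[0,-19,-32,0,0,0,40],[0,-19,-32,0,0,0,40],[0,-19,-32,0,0,0,40],[0,-19,-32,0,0,0,40]]])

```text
time_s: 12.35
ee_pos: [0.4112, 0.3921, 0.3273]
eef_rot: [2.26, 1.568, 0.69]
force: [1.2, -0.1, -1.0]
grip_width: 0.0403
```

>>> play_rows(deltas=[[[25,0,0,0.129,0,0,40],[25,0,0,0.129,0,0,40],[25,0,0,0.129,0,0,40],[25,0,0,0.129,0,0,40],[25,0,0,0.129,0,0,40],[25,0,0,0.129,0,0,40],[0,0,0,0,0,0,40]]], grip_force=25)

```text
time_s: 13.05
ee_pos: [0.4114, 0.3902, 0.1739]
eef_rot: [-0.097, 1.568, -2.444]
force: [-0.0, -0.2, 0.6]
grip_width: 0.0398
```

```bash
cat >> h.py <<'E'
def M(o): return R.from_euler('xyz',o['eef_rot']).as_matrix()
def go(o,target,phi=None):
    T=M(o); d=T.T@(np.array(target)-o['ee_pos'])*1000
    print('tool shift mm',d.round(1),'tool x',T[:,0].round(3),'phi deg',np.degrees(np.arctan2(T[1,1],T[0,1])).round(2))
    if phi is not None:
        cur=np.arctan2(T[1,1],T[0,1]); print('turn about x for phi',round(-((np.radians(phi)-cur+np.pi)%(2*np.pi)-np.pi),4))
E
python3 - <<'E'
from h import *
o=st(); go(o,[.413,.387,.1])
c=snap('wrist','w8'); 
E
```

```text
{'time_s': 13.05, 'qpos': [0.6944, 0.3661, 1.5082, -0.0, 1.2705, 1.4704], 'ee_pos': [0.4114, 0.3902, 0.1739], 'eef_rot': [-0.097, 1.5676, -2.4438], 'force': [-0.0072, -0.1581, 0.5741], 'grip_width': 0.0398}
tool shift mm [73.9  3.4  0.9] tool x [-0.002 -0.002 -1.   ] phi deg -44.46
```

View pics/w8.png

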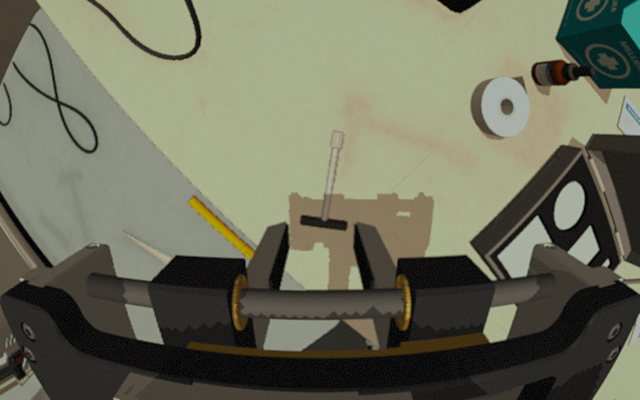

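```bash
python3 - <<'E'
from h import *
c=dict(np.load('pics/w8.npz'))
cv2.imwrite('pics/w8z.png',cv2.resize(c['img'][115:245,280:370,::-1],None,fx=6,fy=4.5,interpolation=cv2.INTER_CUBIC))
tip=onz(c,337.5,131,.008,True); h1=onz(c,300.5,219,.012,True); h2=onz(c,347,226,.012,True); s=onz(c,326,215,.008,True)
print(tip,h1,h2,s,np.linalg.norm(h1-h2)); 
for a in (s,(h1+h2)/2):
    d=tip-a; print(np.degrees(np.arctan2(d[1],d[0])),np.linalg.norm(d[:2]))
E
```

```text
[0.4644248  0.41808664 0.008     ] [0.36375782 0.37544814 0.012     ] [0.39648498 0.33126214 0.012     ] [0.38751285 0.35729071 0.008     ] 0.05498608303430242
38.32500797759054 0.0980387362423166
37.51848359392577 0.10628842521921426
```

View pics/w8z.png

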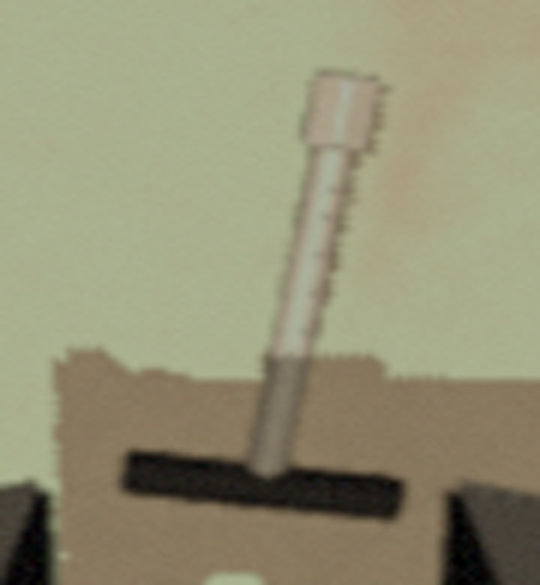

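```bash
python3 - <<'E'
from h import *
c=dict(np.load('pics/t7.npz'))
print(proj(c,[[.4644,.4181,.008],[.3638,.3754,.012],[.3965,.3313,.012]]))
cv2.imwrite('pics/t7k.png',cv2.resize(c['img'][225:280,135:195,::-1],None,fx=10,fy=10,interpolation=cv2.INTER_CUBIC))
o=st(); go(o,[.4192-.013,.3834-.010,.1],-52.5)
E
```

```text
[[147.96444346 233.36201453]
 [162.21577395 270.55099089]
 [178.86060733 258.36854941]]
{'time_s': 13.1, 'qpos': [0.6944, 0.3641, 1.506, -0.0, 1.2721, 1.4656], 'ee_pos': [0.4119, 0.3906, 0.1759], 'eef_rot': [-0.0854, 1.5702, -2.4274], 'force': [-0.3959, 0.5765, 1.1845], 'grip_width': 0.04}
tool shift mm [75.9  7.9 16.2] tool x [-0. -0. -1.] phi deg -44.19
turn about x for phi 0.1451
```

View pics/t7k.png

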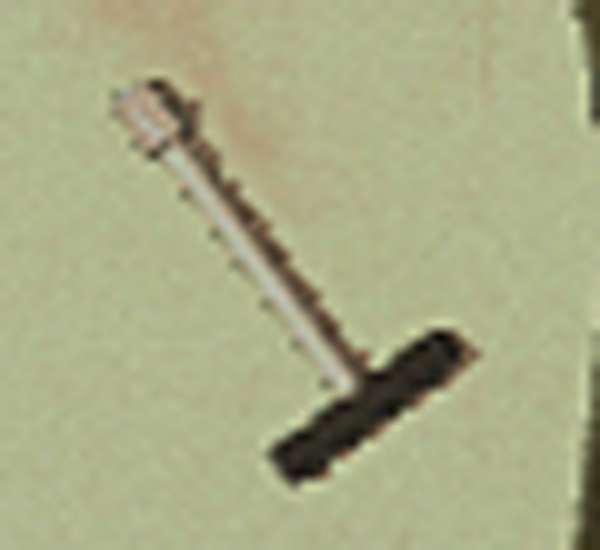

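>>> play_rows(deltas=[[[20,8,16,0,0,0,40],[30,0,0,0.148,0,0,40],[40,0,0,0,0,0,40],[40,0,0,0,0,0,40],[20,0,0,0,0,0,40],[0,0,0,0,0,0,40]]])

```text
time_s: 13.7
ee_pos: [0.4061, 0.3734, 0.025]
eef_rot: [0.034, 1.569, -2.455]
force: [0.3, -0.0, 0.0]
grip_width: 0.0399
```

```bash
python3 - <<'E'
from h import *
o=st(); go(o,[.405,.373,.003],-53)
c=snap('wrist','w9'); 
E
```

```text
{'time_s': 13.7, 'qpos': [0.677, 0.5201, 1.6719, -0.0, 0.9513, 1.5954], 'ee_pos': [0.4061, 0.3734, 0.025], 'eef_rot': [0.0341, 1.5691, -2.4551], 'force': [0.3221, -0.014, 0.0491], 'grip_width': 0.0399}
tool shift mm [22.  -0.4  1.1] tool x [-0.001 -0.001 -1.   ] phi deg -52.62
turn about x for phi 0.0067
```

View pics/w9.png

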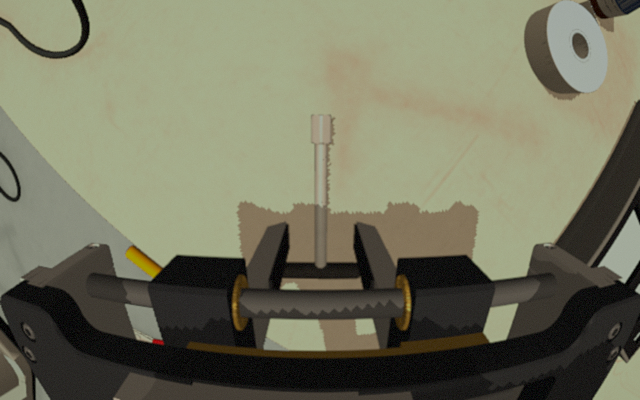

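Key centred and aligned between the fingers. Down and grip.

>>> play_rows(deltas=[[[11,0,0,0,0,0,40],[10,0,0,0,0,0,40],[0,0,0,0,0,0,25],[0,0,0,0,0,0,0],[0,0,0,0,0,0,0],[0,0,0,0,0,0,0],[0,0,0,0,0,0,0],[0,0,0,0,0,0,0]]], grip_force=25)

```text
time_s: 14.55
ee_pos: [0.406, 0.3733, 0.0049]
eef_rot: [3.121, 1.57, 0.629]
force: [0.5, -0.1, 2.3]
grip_width: 0.0073
```

>>> play_rows(deltas=[[[-20,0,0,0,0,0,0],[-35,0,0,0,0,0,0],[-35,0,0,0,0,0,0],[-35,0,0,0,0,0,0],[-15,0,0,0,0,0,0],[0,0,0,0,0,0,0]]])

```text
time_s: 15.15
ee_pos: [0.4065, 0.3738, 0.1468]
eef_rot: [-3.11, 1.567, 0.681]
force: [0.3, 0.0, -0.3]
grip_width: 0.0073
```

```bash
python3 - <<'E'
from h import *
o=st(); go(o,[.577,.052,.14],-90)
c=snap('wrist','w10'); 
E
```

```text
{'time_s': 15.15, 'qpos': [0.6771, 0.3569, 1.5872, 0.0, 1.1935, 1.5989], 'ee_pos': [0.4065, 0.3738, 0.1468], 'eef_rot': [-3.1098, 1.5668, 0.6808], 'force': [0.2803, 0.0351, -0.2809], 'grip_width': 0.0073}
tool shift mm [  6.5 359.4  58.7] tool x [ 0.003  0.003 -1.   ] phi deg -52.81
turn about x for phi 0.649
```

View pics/w10.png

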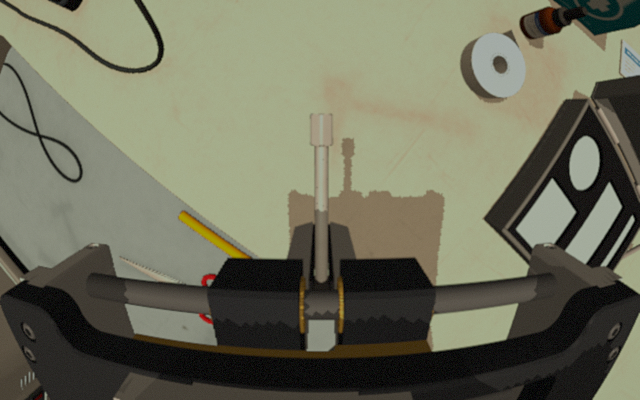

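```bash
python3 - <<'E'
from h import *
c=dict(np.load('pics/w10.npz'));o=ctrl.get_obs()
t=onz(c,321,114,.149,True); print(t, M(o).T@(t-o['ee_pos']))
h=onz(c,321,283,.149,True)
E
```

```text
[0.46469908 0.41783195 0.149     ] [-4.05888799e-03  1.88939129e-05 -7.37185780e-02]
```

>>> play_rows(deltas=[[[0,36,6,0,0,0,0],[0,36,6,0,0,0,0],[0,36,6,0,0,0,0],[0,36,6,0,0,0,0],[0,36,6,0,0,0,0],[0,36,6,0,0,0,0],[0,36,6,0,0,0,0],[0,36,6,0,0,0,0],[0,36,6,0,0,0,0],[0,35,5,0,0,0,0]]])

```text
time_s: 16.2
ee_pos: [0.5757, 0.05, 0.1426]
eef_rot: [-0.636, 1.568, -3.129]
force: [0.3, 0.5, -0.7]
grip_width: 0.0069
```

>>> play_rows(deltas=[[[0,0,0,0.13,0,0,0],[0,0,0,0.13,0,0,0],[0,0,0,0.13,0,0,0],[0,0,0,0.13,0,0,0],[0,0,0,0.13,0,0,0],[0,0,0,0,0,0,0]]])

```text
time_s: 16.8
ee_pos: [0.5752, 0.0515, 0.1428]
eef_rot: [0.02, 1.568, -3.124]
force: [0.8, 0.2, -0.9]
grip_width: 0.0076
```

```bash
python3 - <<'E'
from h import *
o=st(); go(o,[.577,.052,.05],-90)
c=snap('wrist','w11'); 
E
```

```text
{'time_s': 16.8, 'qpos': [0.0259, 0.4185, 1.511, 0.0, 1.2147, 1.5998], 'ee_pos': [0.5752, 0.0515, 0.1428], 'eef_rot': [0.0204, 1.5682, -3.1243], 'force': [0.7962, 0.2161, -0.8779], 'grip_width': 0.0076}
tool shift mm [92.8 -0.5 -2. ] tool x [-0.003 -0.    -1.   ] phi deg -90.18
turn about x for phi -0.0032
```

View pics/w11.png

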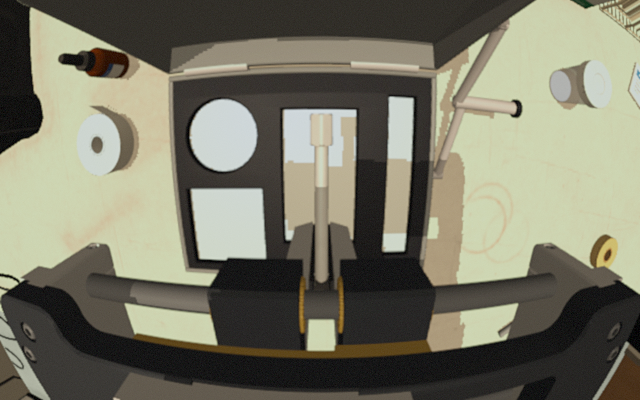

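```bash
python3 - <<'E'
from h import *
c=dict(np.load('pics/w11.npz'))
for n,p in dict(keyBL=(283,108),keyBR=(356,109),keyL=(284,235),mkBL=(390,97),mkBR=(413,97),mkFL=(383,251),mkFR=(408,252),timFL=(193,260),timFR=(266,261),timBR=(262,189),timBL=(191,190),tapeL=(189,134),tapeR=(257,135),tapeT=(223,98),tapeB=(223,171)).items(): print(n,onz(c,*p,.042,True).round(4))
E
```

```text
keyBL [0.6561 0.0848 0.042 ]
keyBR [0.6551 0.0193 0.042 ]
keyL [0.5355 0.0869 0.042 ]
mkBL [ 0.6671 -0.0119  0.042 ]
mkBR [ 0.6682 -0.0338  0.042 ]
mkFL [ 0.5177 -0.0112  0.042 ]
mkFR [ 0.5157 -0.0376  0.042 ]
timFL [0.5045 0.1874 0.042 ]
timFR [0.5068 0.1066 0.042 ]
timBR [0.5815 0.1063 0.042 ]
timBL [0.5809 0.1792 0.042 ]
tapeL [0.636 0.177 0.042]
tapeR [0.6321 0.1092 0.042 ]
tapeT [0.668  0.1411 0.042 ]
tapeB [0.5992 0.1437 0.042 ]
```

>>> play_rows(deltas=[[[30,0,-1,0,0,0,0],[30,0,0,0,0,0,0],[20,0,0,0,0,0,0],[7,0,0,0,0,0,0],[0,0,0,0,0,0,0]]])

```text
time_s: 17.35
ee_pos: [0.5763, 0.0515, 0.0566]
eef_rot: [0.028, 1.569, -3.112]
force: [-0.2, -0.1, -0.5]
grip_width: 0.0077
```

```bash
python3 - <<'E'
from h import *
o=st(); go(o,[.5765,.052,.048],-90)
c=snap('wrist','w12'); 
E
```

```text
{'time_s': 17.35, 'qpos': [0.0259, 0.5242, 1.5757, -0.0, 1.0437, 1.5955], 'ee_pos': [0.5763, 0.0515, 0.0566], 'eef_rot': [0.028, 1.5688, -3.1124], 'force': [-0.1782, -0.0869, -0.5031], 'grip_width': 0.0077}
tool shift mm [ 8.6 -0.5 -0.2] tool x [-0.002 -0.    -1.   ] phi deg -89.93
turn about x for phi 0.0012
```

View pics/w12.png

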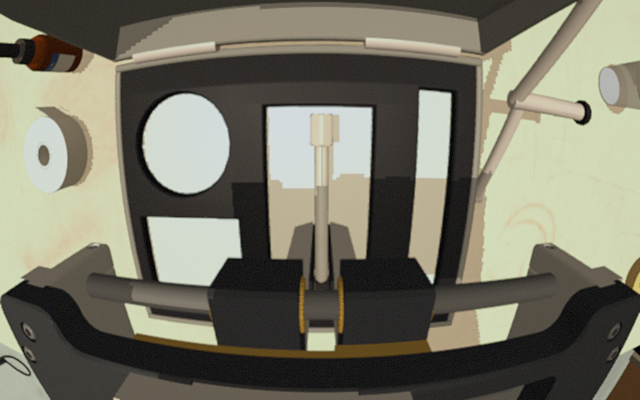

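>>> play_rows(deltas=[[[4,0,0,0,0,0,0],[4,0,0,0,0,0,0],[0,0,0,0,0,0,0],[0,0,0,0,0,0,0]]])

```text
time_s: 17.8
ee_pos: [0.5769, 0.0515, 0.0498]
eef_rot: [-3.094, 1.571, 0.047]
force: [0.1, 0.1, -0.5]
grip_width: 0.0071
```

>>> play_rows(deltas=[[[0,0,0,0,0,0,20],[0,0,0,0,0,0,20],[0,0,0,0,0,0,20],[-30,0,0,0,0,0,20],[-40,0,0,0,0,0,20],[-40,0,0,0,0,0,20],[0,0,30,0,0,0,20],[0,0,0,0,0,0,20]]])

```text
time_s: 18.6
ee_pos: [0.5453, 0.0517, 0.1607]
eef_rot: [-3.096, 1.57, 0.045]
force: [-0.3, -0.1, -0.7]
grip_width: 0.02
```

```bash
python3 - <<'E'
from h import *
o=st(); go(o,[.391,-.2688,.15],-90)
c=snap('wrist','w13'); 
E
```

```text
{'time_s': 18.6, 'qpos': [0.0276, 0.3345, 1.5831, 0.0, 1.2228, 1.5992], 'ee_pos': [0.5453, 0.0517, 0.1607], 'eef_rot': [-3.0962, 1.5696, 0.0446], 'force': [-0.331, -0.0618, -0.7362], 'grip_width': 0.02}
tool shift mm [ 10.5 320.6 154.1] tool x [ 0.001  0.    -1.   ] phi deg -90.05
turn about x for phi -0.0008
```

View pics/w13.png

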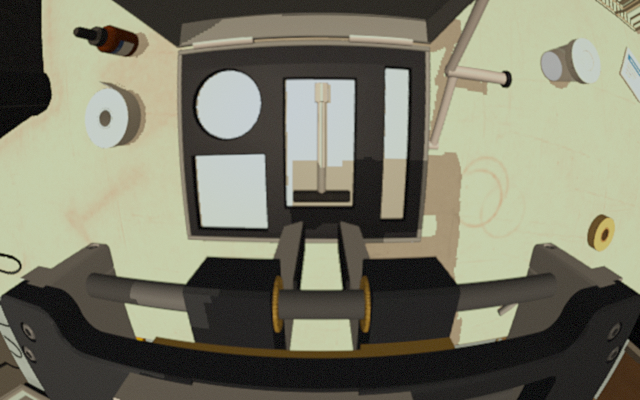

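>>> play_rows(deltas=[[[0,32,15,0,0,0,45],[0,32,15,0,0,0,45],[0,32,15,0,0,0,45],[0,32,15,0,0,0,45],[0,32,15,0,0,0,45],[0,32,15,0,0,0,45],[0,32,15,0,0,0,45],[0,32,15,0,0,0,45],[0,32,15,0,0,0,45],[0,32,19,0,0,0,45]]])

```text
time_s: 19.65
ee_pos: [0.3922, -0.2698, 0.1593]
eef_rot: [-0.879, 1.571, 2.262]
force: [1.1, -0.3, 0.5]
grip_width: 0.0453
```

>>> play_rows(deltas=[[[0,0,0,0.1384,0,0,45],[0,0,0,0.1384,0,0,45],[0,0,0,0.1384,0,0,45],[0,0,0,0.1384,0,0,45],[0,0,0,0.1384,0,0,45],[0,0,0,0.1384,0,0,45],[0,0,0,0.1384,0,0,45],[0,0,0,0,0,0,45]]])

```text
time_s: 20.45
ee_pos: [0.3928, -0.2686, 0.1592]
eef_rot: [0.318, 1.57, 2.487]
force: [0.3, 0.2, 0.7]
grip_width: 0.0449
```

```bash
python3 - <<'E'
from h import *
o=st(); go(o,[.391,-.2688,.007],-145.5)
c=snap('wrist','w14'); 
E
```

```text
{'time_s': 20.45, 'qpos': [-0.6767, 0.1814, 1.7809, -0.0, 1.1798, 1.8662], 'ee_pos': [0.3928, -0.2686, 0.1592], 'eef_rot': [0.3179, 1.5702, 2.4874], 'force': [0.3321, 0.1767, 0.735], 'grip_width': 0.0449}
tool shift mm [152.2   1.6   0.7] tool x [-0.  0. -1.] phi deg -145.7
turn about x for phi -0.0035
```

View pics/w14.png

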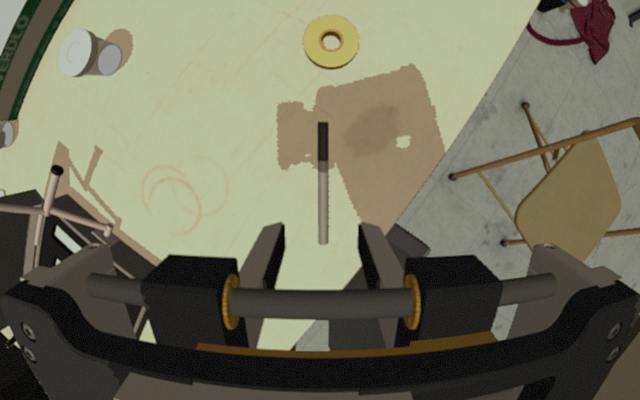

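```bash
python3 - <<'E'
from h import *
c=dict(np.load('pics/w14.npz'));o=ctrl.get_obs()
a=onz(c,322.5,121.5,.009,True);b=onz(c,323.5,244,.009,True); m=(a+b)/2
print(np.linalg.norm(a-b),m,np.degrees(np.arctan2(*(a-b)[1::-1])), (M(o).T@(m-o['ee_pos'])*1000).round(1),(M(o).T@(a-o['ee_pos'])*1000).round(1))
E
```

```text
0.1380275198715687 [ 0.39023784 -0.27023445  0.009     ] -55.080461441737675 [ 1.503e+02  3.000e+00 -1.000e-01] [150.3   2.6 -69.1]
```

>>> play_rows(deltas=[[[40,2.5,0,0,0,0,45],[40,0,0,0,0,0,45],[35,0,0,0,0,0,45],[25,0,0,0,0,0,45],[12,0,0,0,0,0,45],[0,0,0,0,0,0,45],[0,0,0,0,0,0,45]]])

```text
time_s: 21.2
ee_pos: [0.391, -0.2701, 0.0085]
eef_rot: [-2.859, 1.57, -0.686]
force: [0.5, 0.1, -0.3]
grip_width: 0.045
```

>>> play_rows(deltas=[[[1,0,0,0,0,0,20],[0,0,0,0,0,0,0],[0,0,0,0,0,0,0],[0,0,0,0,0,0,0],[0,0,0,0,0,0,0],[0,0,0,0,0,0,0]]], grip_force=20)

```text
time_s: 21.8
ee_pos: [0.3905, -0.2698, 0.0068]
eef_rot: [-3.026, 1.571, -0.854]
force: [-0.6, 0.6, 2.8]
grip_width: 0.0096
```

>>> play_rows(deltas=[[[-15,0,0,0,0,0,0],[-35,0,0,0,0,0,0],[-35,0,0,0,0,0,0],[-35,0,0,0,0,0,0],[-15,0,0,0,0,0,0],[0,0,0,0,0,0,0]]])

```text
time_s: 22.4
ee_pos: [0.3911, -0.2703, 0.1435]
eef_rot: [-2.854, 1.567, -0.682]
force: [-0.5, -0.2, 0.1]
grip_width: 0.0098
```

```bash
python3 - <<'E'
from h import *
o=st(); go(o,[.592,-.0237,.14],-90)
c=snap('wrist','w15'); 
E
```

```text
{'time_s': 22.4, 'qpos': [-0.6817, 0.1967, 1.8025, -0.0, 1.1386, 1.8589], 'ee_pos': [0.3911, -0.2703, 0.1435], 'eef_rot': [-2.8542, 1.5669, -0.6824], 'force': [-0.4513, -0.1595, 0.0902], 'grip_width': 0.0098}
tool shift mm [   3.5 -305.1   89.8] tool x [ 0.003 -0.002 -1.   ] phi deg -145.56
turn about x for phi -0.9698
```

View pics/w15.png

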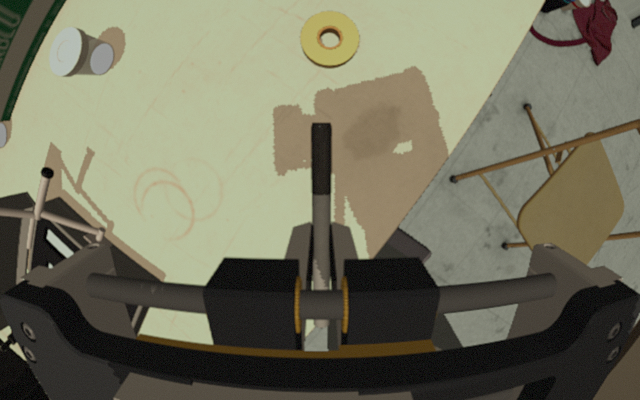

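>>> play_rows(deltas=[[[0,-31,9,0,0,0,0],[0,-31,9,0,0,0,0],[0,-31,9,0,0,0,0],[0,-31,9,0,0,0,0],[0,-31,9,0,0,0,0],[0,-30,9,0,0,0,0],[0,-30,9,0,0,0,0],[0,-30,9,0,0,0,0],[0,-30,9,0,0,0,0],[0,-30,9,0,0,0,0]]])

```text
time_s: 23.45
ee_pos: [0.5911, -0.0218, 0.1394]
eef_rot: [0.87, 1.568, 3.042]
force: [-0.5, -0.6, 0.0]
grip_width: 0.0098
```

>>> play_rows(deltas=[[[0,0,0,-0.1385,0,0,0],[0,0,0,-0.1385,0,0,0],[0,0,0,-0.1385,0,0,0],[0,0,0,-0.1385,0,0,0],[0,0,0,-0.1385,0,0,0],[0,0,0,-0.1385,0,0,0],[0,0,0,-0.1385,0,0,0],[0,0,0,0,0,0,0]]])

```text
time_s: 24.25
ee_pos: [0.5905, -0.0229, 0.1396]
eef_rot: [-0.094, 1.568, 3.05]
force: [0.5, 0.6, -0.1]
grip_width: 0.0097
```

```bash
python3 - <<'E'
from h import *
o=st(); go(o,[.592,-.0237,.075],-90)
c=snap('wrist','w16'); 
E
```

```text
{'time_s': 24.25, 'qpos': [-0.1008, 0.4503, 1.4729, -0.0, 1.2211, 1.468], 'ee_pos': [0.5905, -0.0229, 0.1396], 'eef_rot': [-0.0936, 1.5681, 3.05], 'force': [0.4522, 0.5586, -0.1313], 'grip_width': 0.0097}
tool shift mm [64.6  0.8 -1.7] tool x [-0.003  0.    -1.   ] phi deg -89.89
turn about x for phi 0.002
```

View pics/w16.png

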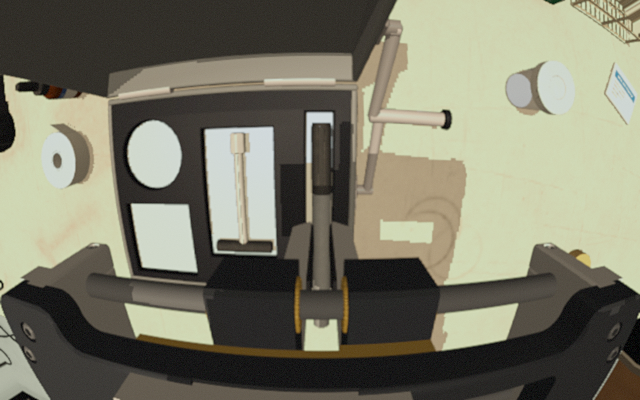

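>>> play_rows(deltas=[[[30,0.5,-1,0,0,0,0],[30,0,0,0,0,0,0],[10,0,0,0,0,0,0],[5,0,0,0,0,0,0],[0,0,0,0,0,0,0],[0,0,0,0,0,0,0]]])

```text
time_s: 24.9
ee_pos: [0.5928, -0.0236, 0.0678]
eef_rot: [3.032, 1.569, -0.11]
force: [-0.1, 0.4, -0.2]
grip_width: 0.0096
```

```bash
python3 - <<'E'
from h import *
o=st(); go(o,[.592,-.0237,.052],-90)
c=snap('wrist','w17'); 
E
```

```text
{'time_s': 24.9, 'qpos': [-0.1014, 0.5358, 1.5273, -0.0, 1.0767, 1.4704], 'ee_pos': [0.5928, -0.0236, 0.0678], 'eef_rot': [3.0323, 1.569, -0.1103], 'force': [-0.1423, 0.3719, -0.1572], 'grip_width': 0.0096}
tool shift mm [15.8  0.1  0.8] tool x [ 0.002 -0.    -1.   ] phi deg -90.06
turn about x for phi -0.0011
```

View pics/w17.png

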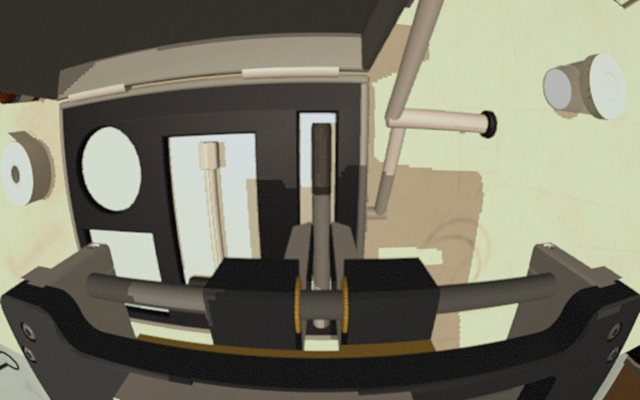

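```bash
python3 - <<'E'
from h import *
c=dict(np.load('pics/w17.npz'))
for p,z in [((299,113),.042),((335,113),.042),((299,180),.042),((337,180),.042),((321,123),.068),((331,160),.068),((312,160),.068)]: print(p,onz(c,*p,z,True).round(4))
E
```

```text
(299, 113) [ 0.6673 -0.0097  0.042 ]
(335, 113) [ 0.6672 -0.0334  0.042 ]
(299, 180) [ 0.6222 -0.0093  0.042 ]
(337, 180) [ 0.6222 -0.035   0.042 ]
(321, 123) [ 0.6607 -0.0242  0.068 ]
(331, 160) [ 0.6391 -0.03    0.068 ]
(312, 160) [ 0.6391 -0.0189  0.068 ]
```

>>> play_rows(deltas=[[[7,-1.5,0,0,0,0,0],[6,0,0,0,0,0,0],[3,0,0,0,0,0,0],[0,0,0,0,0,0,0],[0,0,0,0,0,0,0]]])

```text
time_s: 25.45
ee_pos: [0.5921, -0.022, 0.0506]
eef_rot: [0.488, 1.571, -2.654]
force: [-0.8, 0.3, 0.0]
grip_width: 0.0093
```

>>> play_rows(deltas=[[[0,0,0,0,0,0,24],[0,0,0,0,0,0,24],[0,0,0,0,0,0,24],[-30,0,0,0,0,0,24],[-40,0,0,0,0,0,24],[-40,0,0,0,0,0,24],[0,0,30,0,0,0,24],[0,0,0,0,0,0,24]]])

```text
time_s: 26.25
ee_pos: [0.5606, -0.0219, 0.1617]
eef_rot: [3.011, 1.57, -0.131]
force: [0.2, 0.2, -0.4]
grip_width: 0.0242
```

```bash
python3 - <<'E'
from h import *
o=st(); go(o,[.4728,-.397,.16],-90)
c=snap('wrist','w18'); 
E
```

```text
{'time_s': 26.25, 'qpos': [-0.1043, 0.3621, 1.5433, -0.0, 1.2352, 1.4667], 'ee_pos': [0.5606, -0.0219, 0.1617], 'eef_rot': [3.0112, 1.5697, -0.1307], 'force': [0.2018, 0.1523, -0.3902], 'grip_width': 0.0242}
tool shift mm [  1.7 375.1  87.7] tool x [ 0.001 -0.    -1.   ] phi deg -90.02
turn about x for phi -0.0003
```

View pics/w18.png

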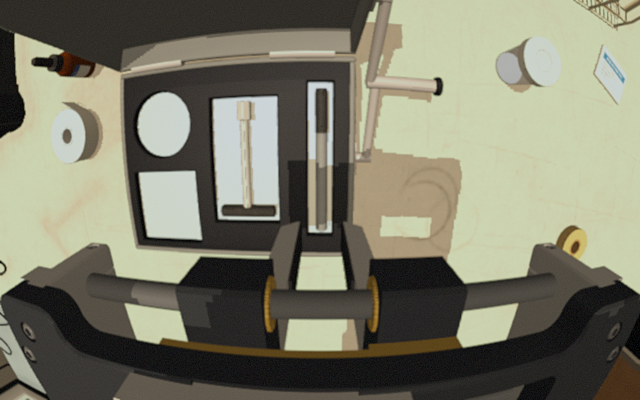

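>>> play_rows(deltas=[[[0,37.5,8.8,0,0,0,84],[0,37.5,8.8,0,0,0,84],[0,37.5,8.8,0,0,0,84],[0,37.5,8.8,0,0,0,84],[0,37.5,8.8,0,0,0,84],[0,37.5,8.8,0,0,0,84],[0,37.5,8.8,0,0,0,84],[0,37.5,8.8,0,0,0,84],[0,37.5,8.8,0,0,0,84],[0,37.5,8.8,0,0,0,84]]])

```text
time_s: 27.3
ee_pos: [0.4737, -0.3988, 0.16]
eef_rot: [-0.763, 1.57, 2.379]
force: [0.6, -0.3, 0.2]
grip_width: 0.084
```

>>> play_rows(deltas=[[[0,0,0,0,0,0,84],[0,0,0,0,0,0,84]]])

```text
time_s: 27.5
ee_pos: [0.4739, -0.3974, 0.1597]
eef_rot: [-0.894, 1.57, 2.246]
force: [-0.9, 0.2, 0.5]
grip_width: 0.0839
```

```bash
python3 - <<'E'
from h import *
o=st(); go(o,[.4728,-.397,.010],-90)
c=snap('wrist','w19'); t=snap('top','t19')
E
```

```text
{'time_s': 27.5, 'qpos': [-0.7571, 0.4903, 1.3656, 0.0002, 1.2869, 0.8152], 'ee_pos': [0.4739, -0.3974, 0.1597], 'eef_rot': [-0.8938, 1.5696, 2.2463], 'force': [-0.8956, 0.1829, 0.5135], 'grip_width': 0.0839}
tool shift mm [149.7  -0.2   1. ] tool x [-0.001  0.001 -1.   ] phi deg -90.09
turn about x for phi -0.0016
```

View pics/w19.png

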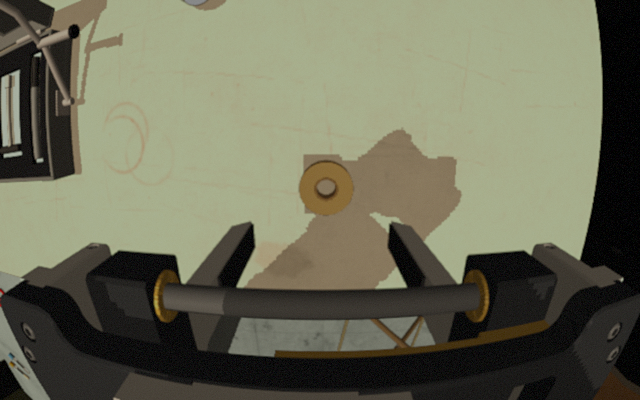

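View pics/t19.png

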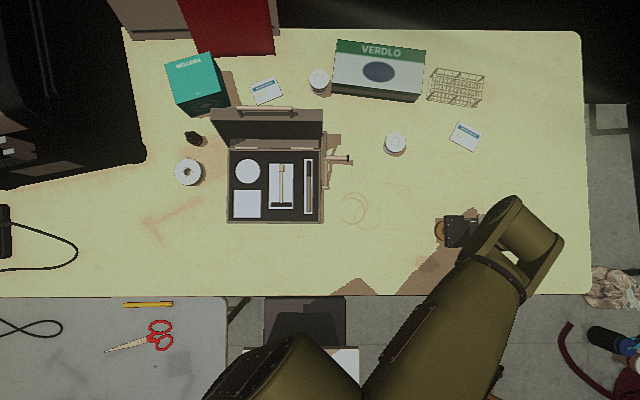

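```bash
python3 - <<'E'
from h import *
c=dict(np.load('pics/w19.npz'));o=ctrl.get_obs()
hsv=cv2.cvtColor(c['img'],cv2.COLOR_RGB2HSV)
m=(hsv[:,:,1]>140)&(hsv[:,:,2]>70); k=np.zeros_like(m);k[140:225,285:365]=m[140:225,285:365]
ys,xs=np.nonzero(k); P=np.array([onz(c,u,v,.019,True)[:2] for u,v in zip(xs,ys)])
print(len(xs),cv2.minEnclosingCircle(P.astype(np.float32)),P.min(0),P.max(0))
for p in [(299,188),(353,188),(326,160),(326,215)]: print(onz(c,*p,.019,True))
go(o,[*((P.min(0)+P.max(0))/2),.01])
t=dict(np.load('pics/t19.npz'))
for n,p in dict(tape=[(236,171),(260,171),(247.5,158.5),(247.5,183.5)]).items():
  for q in p: print(n,onz(t,*q,.042))
E
```

```text
1899 ((0.4723356068134308, -0.40262895822525024), 0.029100630432367325) [ 0.44344736 -0.43093405] [ 0.50111   -0.3755681]
[ 0.47229105 -0.37455457  0.019     ]
[ 0.47231164 -0.43192979  0.019     ]
[ 0.50215728 -0.40311545  0.019     ]
[ 0.44231086 -0.40332231  0.019     ]
tool shift mm [150.2   7.1   2.1] tool x [-0.     0.001 -1.   ] phi deg -89.98
tape [0.63243277 0.17400802 0.042     ]
tape [0.63258117 0.10945093 0.042     ]
tape [0.66656089 0.14348232 0.042     ]
tape [0.59858929 0.14271376 0.042     ]
```

>>> play_rows(deltas=[[[40,6,1.5,0,0,0,84],[40,0,0,0,0,0,84],[35,0,0,0,0,0,84],[25,0,0,0,0,0,84],[10,0,0,0,0,0,84],[0,0,0,0,0,0,84],[0,0,0,0,0,0,84]]])

```text
time_s: 28.3
ee_pos: [0.4733, -0.4031, 0.012]
eef_rot: [2.395, 1.569, -0.747]
force: [-0.7, 0.2, 0.4]
grip_width: 0.0837
```

>>> play_rows(deltas=[[[0,0,0,0,0,0,50],[0,0,0,0,0,0,40],[0,0,0,0,0,0,40],[0,0,0,0,0,0,40],[0,0,0,0,0,0,40],[0,0,0,0,0,0,40]]], grip_force=20)

```text
time_s: 28.9
ee_pos: [0.4726, -0.4031, 0.011]
eef_rot: [2.353, 1.57, -0.789]
force: [-1.0, 0.6, 4.3]
grip_width: 0.0565
```

>>> play_rows(deltas=[[[-15,0,0,0,0,0,40],[-35,0,0,0,0,0,40],[-35,0,0,0,0,0,40],[-35,0,0,0,0,0,40],[-30,0,0,0,0,0,40],[0,0,0,0,0,0,40]]])

```text
time_s: 29.5
ee_pos: [0.4736, -0.4041, 0.1661]
eef_rot: [2.376, 1.563, -0.766]
force: [-0.6, -0.3, 0.0]
grip_width: 0.0567
```

```bash
python3 - <<'E'
from h import *
o=st(); go(o,[.6332,.1425,.16],-90)
c=snap('wrist','w20')
E
```

```text
{'time_s': 29.5, 'qpos': [-0.7651, 0.4887, 1.3527, -0.0, 1.2926, 0.806], 'ee_pos': [0.4736, -0.4041, 0.1661], 'eef_rot': [2.3758, 1.5632, -0.7661], 'force': [-0.6053, -0.2782, 0.0023], 'grip_width': 0.0567}
tool shift mm [   4.1 -546.6 -159.4] tool x [ 0.005 -0.005 -1.   ] phi deg -90.02
turn about x for phi -0.0003
```

View pics/w20.png

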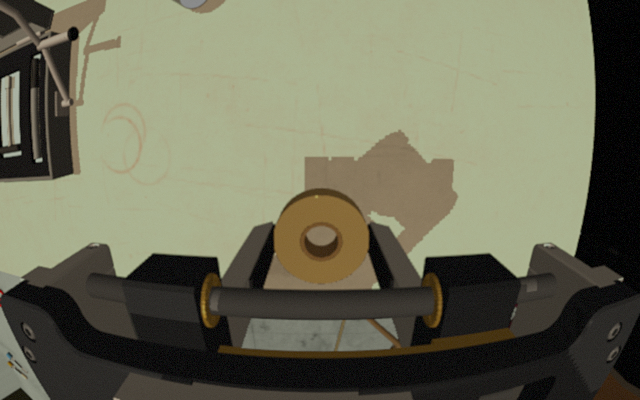

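>>> play_rows(deltas=[[[0,-36,-9,0,0,0,40],[0,-36,-9,0,0,0,40],[0,-36,-9,0,0,0,40],[0,-36,-9,0,0,0,40],[0,-36,-9,0,0,0,40],[0,-36,-9,0,0,0,40],[0,0,0,-0.14,0,0,40],[0,0,0,-0.14,0,0,40],[0,0,0,-0.14,0,0,40],[0,0,0,-0.14,0,0,40]]])

```text
time_s: 30.55
ee_pos: [0.526, -0.1866, 0.1596]
eef_rot: [-0.953, 1.569, 2.755]
force: [0.5, -0.6, -1.2]
grip_width: 0.0565
```

>>> play_rows(deltas=[[[0,0,0,-0.14,0,0,40],[0,0,0,-0.14,0,0,40],[0,0,0,-0.14,0,0,40],[0,0,0,-0.14,0,0,40],[0,0,0,-0.14,0,0,40],[0,0,0,-0.14,0,0,40],[0,0,0,-0.14,0,0,40],[0,0,0,-0.14,0,0,40],[0,0,0,-0.14,0,0,40],[0,0,0,-0.14,0,0,40]]])

```text
time_s: 31.55
ee_pos: [0.526, -0.1868, 0.1595]
eef_rot: [-2.357, 1.569, 2.75]
force: [0.2, -0.7, 0.3]
grip_width: 0.0567
```

>>> play_rows(deltas=[[[0,0,0,-0.14,0,0,40],[0,0,0,-0.14,0,0,40],[0,0,0,-0.14,0,0,40],[0,0,0,-0.14,0,0,40],[0,0,0,-0.14,0,0,40],[0,0,0,-0.14,0,0,40],[0,0,0,-0.14,0,0,40],[0,0,0,-0.14,0,0,40],[0,0,0,0,0,0,40]]])

```text
time_s: 32.45
ee_pos: [0.5261, -0.1868, 0.1596]
eef_rot: [2.805, 1.569, 2.745]
force: [-0.2, -0.5, -0.2]
grip_width: 0.0565
```

```bash
python3 - <<'E'
from h import *
o=st(); go(o,[.6332,.1425,.16],90)
c=snap('wrist','w21')
E
```

```text
{'time_s': 32.45, 'qpos': [-0.4067, 0.3598, 1.5514, -0.0, 1.2322, -1.918], 'ee_pos': [0.5261, -0.1868, 0.1596], 'eef_rot': [2.8047, 1.569, 2.7452], 'force': [-0.1697, -0.5223, -0.2462], 'grip_width': 0.0565}
tool shift mm [-3.000e-01  3.351e+02  8.740e+01] tool x [-0.002  0.001 -1.   ] phi deg 86.59
turn about x for phi -0.0595
```

View pics/w21.png

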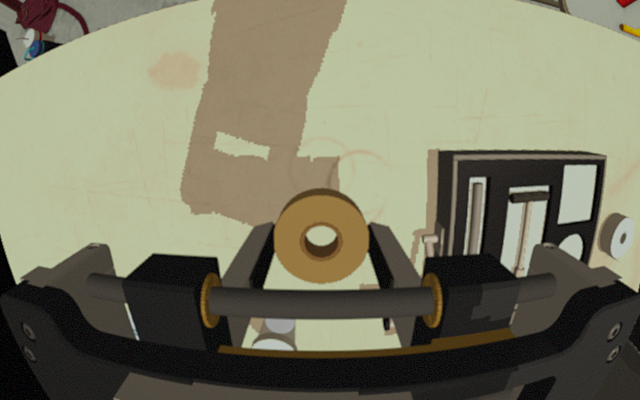

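>>> play_rows(deltas=[[[0,33.5,8.7,0,0,0,40],[0,33.5,8.7,0,0,0,40],[0,33.5,8.7,0,0,0,40],[0,33.5,8.7,0,0,0,40],[0,33.5,8.7,0,0,0,40],[0,33.5,8.7,0,0,0,40],[0,33.5,8.7,0,0,0,40],[0,33.5,8.7,0,0,0,40],[0,33.5,8.7,0,0,0,40],[0,33.5,8.7,-0.06,0,0,40]]])

```text
time_s: 33.5
ee_pos: [0.6341, 0.1434, 0.16]
eef_rot: [-2.96, 1.57, -2.966]
force: [0.6, -0.1, 0.2]
grip_width: 0.0566
```

>>> play_rows(deltas=[[[0,0,0,0,0,0,40],[25,0,0,0,0,0,40],[25,0,0,0,0,0,40],[10,0,0,0,0,0,40],[0,0,0,0,0,0,40]]])

```text
time_s: 34.0
ee_pos: [0.6334, 0.1414, 0.0991]
eef_rot: [-2.96, 1.568, -2.965]
force: [0.4, 0.2, -1.1]
grip_width: 0.0566
```

```bash
python3 - <<'E'
from h import *
o=st()
c=snap('wrist','w22');o=ctrl.get_obs()
p=[onz(c,*q,o['ee_pos'][2]+.0085,True) for q in [(274,238),(369,238),(321,190),(321,283)]]; print(np.round(p,4))
snap('scene','s22'); s=dict(np.load('pics/s22.npz')); cv2.imwrite('pics/s22z.png',cv2.resize(s['img'][80:280,200:420,::-1],None,fx=3,fy=3))
go(o,[.6332,.1425,.0535],90)
E
```

```text
{'time_s': 34.0, 'qpos': [0.1633, 0.6162, 1.3188, -0.0, 1.2095, -1.4029], 'ee_pos': [0.6334, 0.1414, 0.0991], 'eef_rot': [-2.9602, 1.5679, -2.9648], 'force': [0.4226, 0.1908, -1.099], 'grip_width': 0.0566}
[[0.6305 0.1131 0.1092]
 [0.6307 0.1695 0.1092]
 [0.6015 0.1411 0.1092]
 [0.661  0.1409 0.1092]]
tool shift mm [47.2  0.9 -0.8] tool x [-0.001 -0.    -1.   ] phi deg 89.77
turn about x for phi -0.004
```

View pics/w22.png

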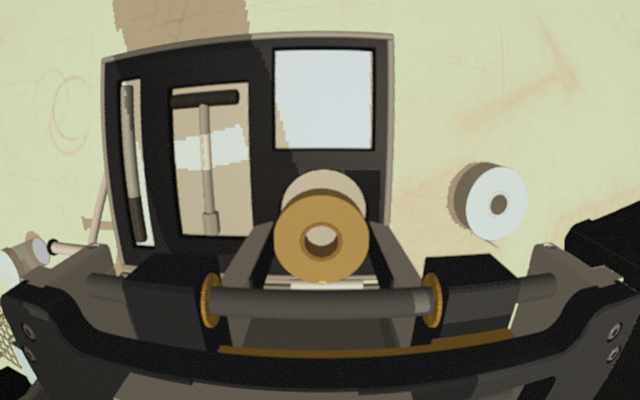

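View pics/s22z.png

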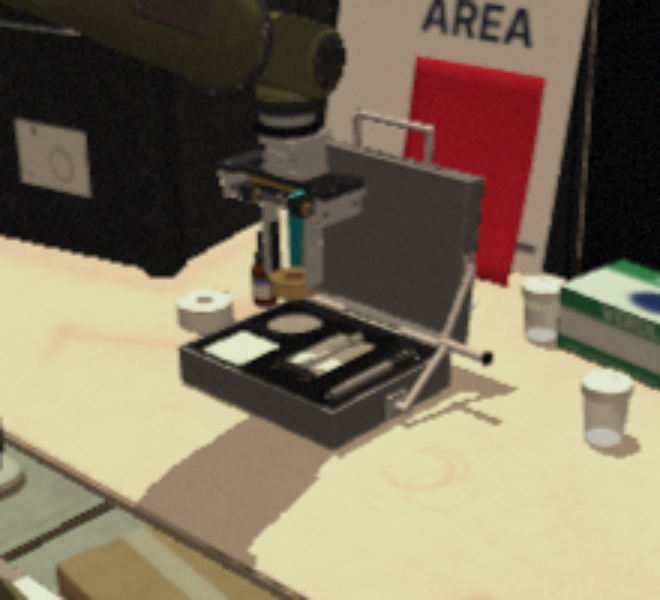

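>>> play_rows(deltas=[[[20,1,2,0,0,0,40],[15,0,0,0,0,0,40],[7,0,0,0,0,0,40],[3,0,0,0,0,0,40],[0,0,0,0,0,0,40],[0,0,0,0,0,0,40]]])

```text
time_s: 34.7
ee_pos: [0.6364, 0.1431, 0.0563]
eef_rot: [0.177, 1.57, 0.175]
force: [0.8, 0.1, 0.4]
grip_width: 0.0568
```

>>> play_rows(deltas=[[[0,0,0,0,0,0,70],[0,0,0,0,0,0,70],[0,0,0,0,0,0,70],[-30,0,0,0,0,0,70],[-40,0,0,0,0,0,70],[-40,0,0,0,0,0,70],[0,0,-40,0,0,0,70],[0,0,-40,0,0,0,70],[0,0,0,0,0,0,70]]])

```text
time_s: 35.6
ee_pos: [0.5523, 0.1432, 0.1654]
eef_rot: [-3.0, 1.568, -3.001]
force: [-0.1, 0.1, 0.0]
grip_width: 0.0706
```

```bash
python3 - <<'E'
from h import *
o=st(); go(o,[.6645,-.1145,.16],0)
c=snap('wrist','w23')
t=snap('top','t23'); cv2.imwrite('pics/t23z.png',cv2.resize(t['img'][90:240,200:370,::-1],None,fx=4,fy=4,interpolation=cv2.INTER_CUBIC))
snap('scene','s23')
E
```

```text
{'time_s': 35.6, 'qpos': [0.1895, 0.3812, 1.5079, 0.0001, 1.2548, -1.3803], 'ee_pos': [0.5523, 0.1432, 0.1654], 'eef_rot': [-3.0001, 1.5685, -3.0011], 'force': [-0.1103, 0.1243, 0.0397], 'grip_width': 0.0706}
tool shift mm [   5.3 -257.6  112.5] tool x [-0.002 -0.    -1.   ] phi deg 89.94
turn about x for phi 1.5698
```

View pics/w23.png

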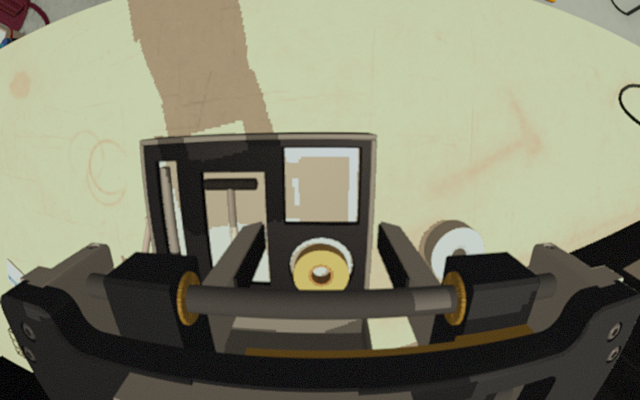

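View pics/t23z.png

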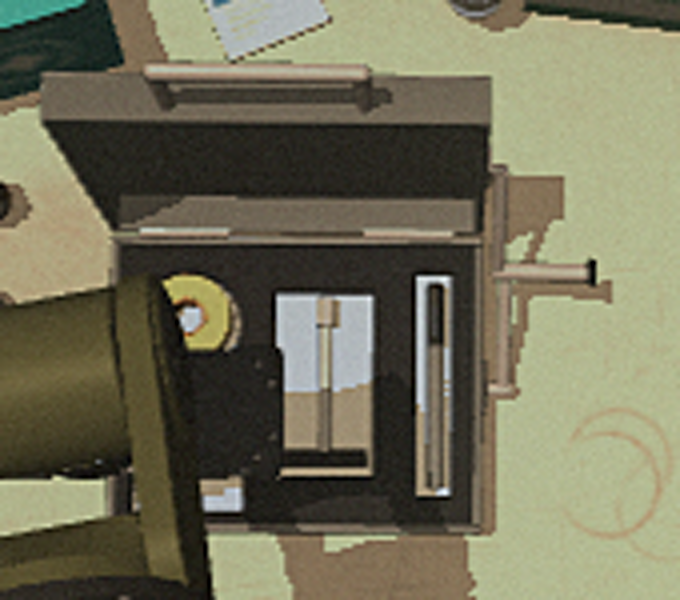

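>>> play_rows(deltas=[[[0,0,0,0.143,0,0,40],[0,0,0,0.143,0,0,40],[0,0,0,0.143,0,0,40],[0,0,0,0.143,0,0,40],[0,0,0,0.143,0,0,40],[0,0,0,0.143,0,0,40],[0,0,0,0.143,0,0,40],[0,0,0,0.143,0,0,40],[0,0,0,0.143,0,0,40],[0,0,0,0.143,0,0,40]]])

```text
time_s: 36.75
ee_pos: [0.5572, 0.1431, 0.1654]
eef_rot: [1.605, 1.57, 0.167]
force: [0.4, 0.8, 0.6]
grip_width: 0.0403
```

>>> play_rows(deltas=[[[0,0,0,0.14,0,0,40],[0,0,30,0,0,0,40],[0,0,30,0,0,0,40],[0,0,30,0,0,0,40],[0,0,30,0,0,0,40],[0,0,30,0,0,0,40],[0,0,30,0,0,0,40],[0,0,30,0,0,0,40],[0,0,30,0,0,0,40],[0,0,23,0,0,0,40]]])

```text
time_s: 37.75
ee_pos: [0.5567, -0.1221, 0.1655]
eef_rot: [1.023, 1.57, -0.55]
force: [-1.0, -1.0, -0.3]
grip_width: 0.0403
```

```bash
python3 - <<'E'
from h import *
o=st(); go(o,[.6645,-.120,.165],0)
c=snap('wrist','w24')
t=snap('top','t24'); cv2.imwrite('pics/t24z.png',cv2.resize(t['img'][90:240,200:370,::-1],None,fx=4,fy=4,interpolation=cv2.INTER_CUBIC))
t=dict(np.load('pics/t23.npz'))
for p in [(325,158),(347,157.8),(349,157.5)]: print(onz(t,*p,.073))
print('links',onz(t,323.5,180,.03),onz(t,327,180,.03))
E
```

```text
{'time_s': 37.75, 'qpos': [-0.2801, 0.378, 1.5122, -0.0001, 1.251, -0.2779], 'ee_pos': [0.5567, -0.1221, 0.1655], 'eef_rot': [1.0227, 1.5703, -0.5503], 'force': [-1.0252, -1.014, -0.3391], 'grip_width': 0.0403}
tool shift mm [  0.5 107.8  -2.3] tool x [ 0. -0. -1.] phi deg -0.13
turn about x for phi -0.0022
[ 0.66341256 -0.06529669  0.073     ]
[ 0.66412552 -0.12352859  0.073     ]
[ 0.66494282 -0.1288344   0.073     ]
links [ 0.60976939 -0.06257919  0.03      ] [ 0.6097863  -0.07216992  0.03      ]
```

View pics/w24.png

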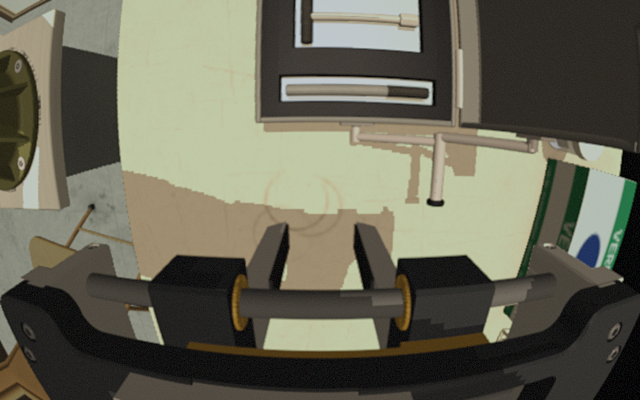

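View pics/t24z.png

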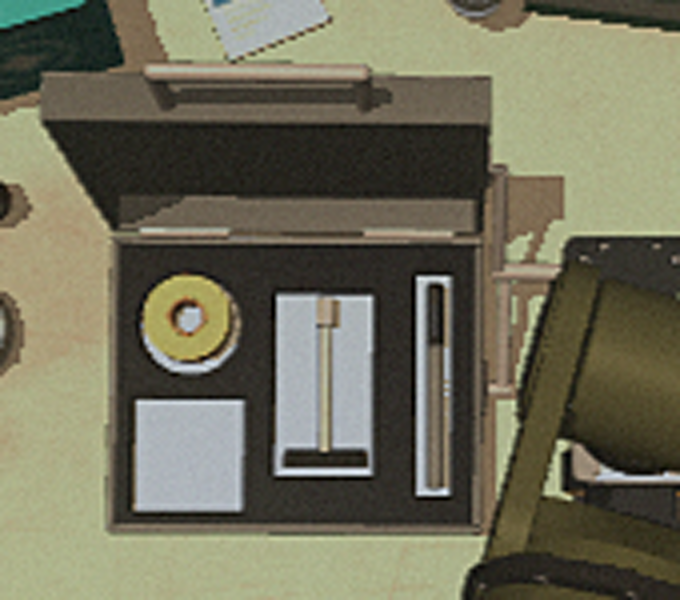

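```bash
python3 - <<'E'
from h import *
c=dict(np.load('pics/t24.npz')); im=c['img']
cv2.imwrite('pics/t24t.png',cv2.resize(im[150:190,228:268,::-1],None,fx=14,fy=14,interpolation=cv2.INTER_CUBIC))
hsv=cv2.cvtColor(im,cv2.COLOR_RGB2HSV)
m=(hsv[:,:,1]>90)&(hsv[:,:,2]>90); k=np.zeros_like(m); k[152:190,230:262]=m[152:190,230:262]
ys,xs=np.nonzero(k)
for z in (.061,.069): 
  P=np.array([onz(c,u,v,z)[:2] for u,v in zip(xs,ys)]); print(z,len(xs),P.min(0),P.max(0),(P.min(0)+P.max(0))/2,P.max(0)-P.min(0))
o,d=ray(c,247,170); print(d/d[2])
E
```

```text
0.061 321 [0.60597208 0.11501906] [0.66211245 0.17070085] [0.63404227 0.14285995] [0.05614037 0.05568179]
0.069 321 [0.60508333 0.11395043] [0.66080562 0.16921756] [0.63294447 0.141584  ] [0.05572229 0.05526712]
[-0.13591676 -0.15819824  1.        ]
```

View pics/t24t.png

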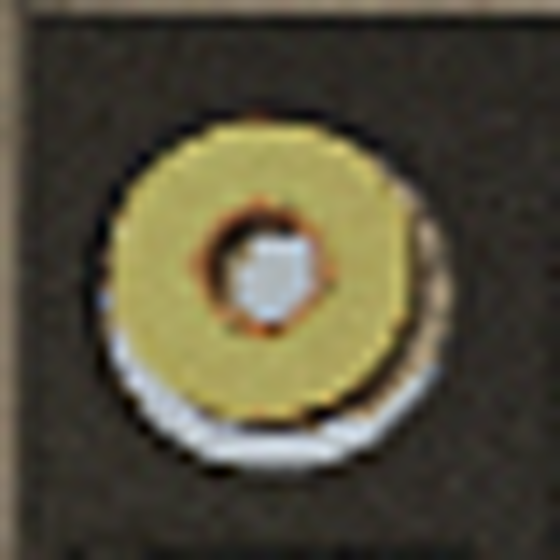

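>>> play_rows(deltas=[[[0,27,-1,0,0,0,40],[0,27,-1,0,0,0,40],[0,27,0,0,0,0,40],[0,26,0,0,0,0,40],[25,0,0,0,0,0,40],[25,0,0,0,0,0,40],[15,0,0,0,0,0,40],[0,0,0,0,0,0,40]]], grip_force=8)

```text
time_s: 38.65
ee_pos: [0.6622, -0.1173, 0.0982]
eef_rot: [-1.824, 1.567, 2.888]
force: [0.2, 0.5, 0.4]
grip_width: 0.0402
```

```bash
python3 - <<'E'
from h import *
o=st(); go(o,[.664,-.120,.054],0)
c=snap('wrist','w25')
t=snap('scene','s25'); cv2.imwrite('pics/s25z.png',cv2.resize(t['img'][80:280,220:440,::-1],None,fx=3,fy=3))
E
```

```text
{'time_s': 38.65, 'qpos': [-0.2298, 0.669, 1.2353, 0.0001, 1.241, -0.229], 'ee_pos': [0.6622, -0.1173, 0.0982], 'eef_rot': [-1.8237, 1.5672, 2.8879], 'force': [0.1732, 0.4758, 0.4112], 'grip_width': 0.0402}
tool shift mm [44.2  1.9  2.7] tool x [-0.004  0.001 -1.   ] phi deg -0.05
turn about x for phi -0.0008
```

View pics/w25.png

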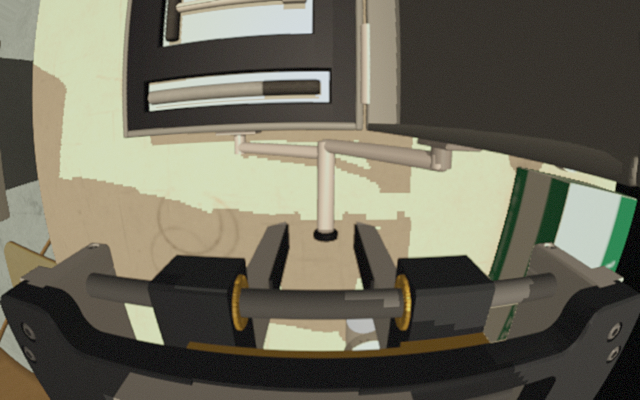

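View pics/s25z.png

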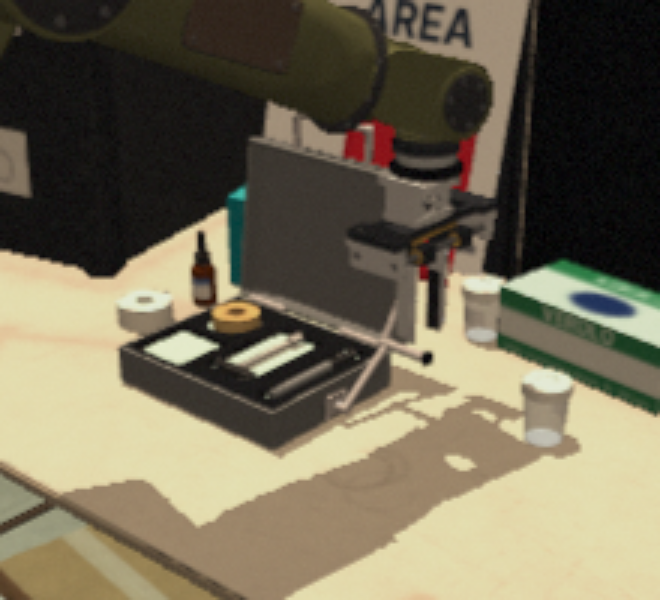

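```bash
python3 - <<'E'
from h import *
c=dict(np.load('pics/w25.npz'));o=ctrl.get_obs()
for p in [(325.5,239),(325.5,229),(318,200),(334,200),(325,145)]: print(p,onz(c,*p,.073,True))
E
```

```text
(325.5, 239) [ 0.66486882 -0.13030617  0.073     ]
(325.5, 229) [ 0.66482887 -0.12271137  0.073     ]
(318, 200) [ 0.65959736 -0.10162005  0.073     ]
(334, 200) [ 0.67055094 -0.10160763  0.073     ]
(325, 145) [ 0.66427134 -0.06405524  0.073     ]
```

>>> play_rows(deltas=[[[15,2.5,0,0,0,0,40],[15,0,0,0,0,0,40],[13,0,0,0,0,0,40],[0,0,0,0,0,0,40],[0,0,0,0,0,0,0],[0,0,0,0,0,0,0],[0,0,0,0,0,0,0],[0,0,0,0,0,0,0],[0,0,0,0,0,0,0]]], grip_force=10)

```text
time_s: 39.65
ee_pos: [0.6653, -0.1181, 0.0581]
eef_rot: [0.727, 1.571, -0.845]
force: [-4.8, 0.4, 3.7]
grip_width: 0.0166
```

```bash
python3 - <<'E'
from h import *
o=st()
a0=np.arctan2(53,73); a1=np.pi-np.arctan2(20,88)
a=np.linspace(a0,a1,19); x=90*np.cos(a); z=90*np.sin(a)
for i in range(18): print(i,f"[{-(z[i+1]-z[i]):.1f}, {x[i+1]-x[i]:.1f}, 0, 0, 0, 0, 0]",end=', ')
E
```

```text
{'time_s': 39.65, 'qpos': [-0.2298, 0.7166, 1.2552, -0.0001, 1.1696, -0.2285], 'ee_pos': [0.6653, -0.1181, 0.0581], 'eef_rot': [0.7265, 1.5706, -0.8454], 'force': [-4.7925, 0.4291, 3.6954], 'grip_width': 0.0166}
0 [-8.8, -7.3, 0, 0, 0, 0, 0], 1 [-7.8, -8.4, 0, 0, 0, 0, 0], 2 [-6.7, -9.3, 0, 0, 0, 0, 0], 3 [-5.5, -10.1, 0, 0, 0, 0, 0], 4 [-4.1, -10.7, 0, 0, 0, 0, 0], 5 [-2.8, -11.1, 0, 0, 0, 0, 0], 6 [-1.3, -11.4, 0, 0, 0, 0, 0], 7 [0.1, -11.4, 0, 0, 0, 0, 0], 8 [1.6, -11.3, 0, 0, 0, 0, 0], 9 [3.0, -11.0, 0, 0, 0, 0, 0], 10 [4.4, -10.6, 0, 0, 0, 0, 0], 11 [5.7, -9.9, 0, 0, 0, 0, 0], 12 [6.9, -9.1, 0, 0, 0, 0, 0], 13 [8.0, -8.2, 0, 0, 0, 0, 0], 14 [9.0, -7.1, 0, 0, 0, 0, 0], 15 [9.8, -5.9, 0, 0, 0, 0, 0], 16 [10.5, -4.6, 0, 0, 0, 0, 0], 17 [11.0, -3.2, 0, 0, 0, 0, 0],
```

>>> play_rows(deltas=[[[0,0,0,0,0,0,26],[0,0,0,0,0,0,26],[0,0,-3,0,0,0,26],[0,0,-2,0,0,0,26],[0,0,0,0,0,0,0],[0,0,0,0,0,0,0],[0,0,0,0,0,0,0],[0,0,0,0,0,0,0],[0,0,0,0,0,0,0],[0,0,0,0,0,0,0]]])

```text
time_s: 40.65
ee_pos: [0.6652, -0.1129, 0.0575]
eef_rot: [-2.096, 1.57, 2.615]
force: [-1.8, 0.5, 0.8]
grip_width: 0.0119
```

```bash
python3 - <<'E'
from h import *
o=st()
c=snap('wrist','w26')
E
```

```text
{'time_s': 40.65, 'qpos': [-0.2224, 0.7155, 1.2585, 0.0001, 1.1679, -0.2214], 'ee_pos': [0.6652, -0.1129, 0.0575], 'eef_rot': [-2.096, 1.5705, 2.6152], 'force': [-1.8347, 0.484, 0.8491], 'grip_width': 0.0119}
```

View pics/w26.png

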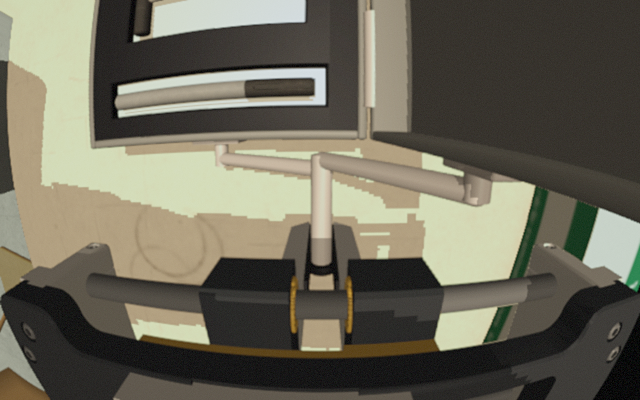

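>>> play_rows(deltas=[[[-4.4,-3.6,0,0,0,0,0],[-4.4,-3.7,0,0,0,0,0],[-3.9,-4.2,0,0,0,0,0],[-3.9,-4.2,0,0,0,0,0],[-3.4,-4.6,0,0,0,0,0],[-3.3,-4.7,0,0,0,0,0],[-2.8,-5,0,0,0,0,0],[-2.7,-5.1,0,0,0,0,0],[-2.1,-5.3,0,0,0,0,0],[-2,-5.4,0,0,0,0,0]]])

```text
time_s: 41.7
ee_pos: [0.6188, -0.1128, 0.0904]
eef_rot: [-1.812, 1.57, 2.899]
force: [1.8, 2.9, 1.3]
grip_width: 0.0119
```

```bash
python3 - <<'E'
from h import *
o=st()
t=snap('scene','s27'); cv2.imwrite('pics/s27z.png',cv2.resize(t['img'][80:280,220:440,::-1],None,fx=3,fy=3))
E
```

```text
{'time_s': 41.7, 'qpos': [-0.2386, 0.5822, 1.3949, 0.0, 1.1653, -0.2375], 'ee_pos': [0.6188, -0.1128, 0.0904], 'eef_rot': [-1.8118, 1.57, 2.8994], 'force': [1.7919, 2.9003, 1.2852], 'grip_width': 0.0119}
```

View pics/s27z.png

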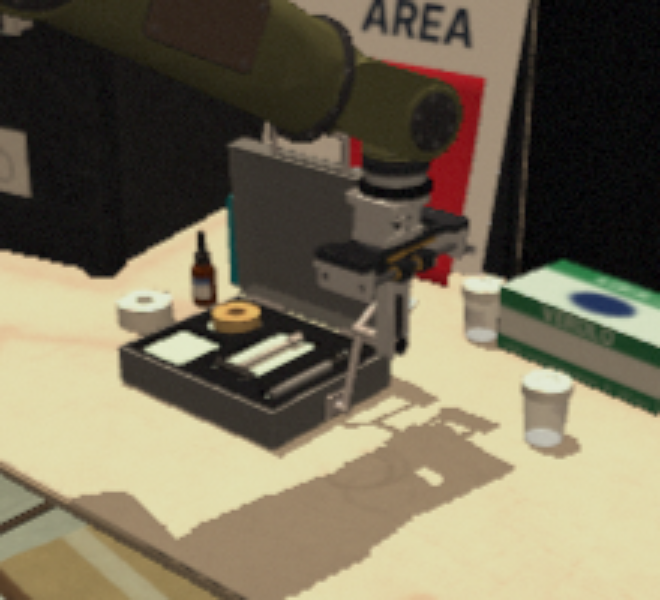

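```bash
python3 - <<'E'
import numpy as np
a=np.radians(np.linspace(72.6,168,21)); x=90*np.cos(a); z=90*np.sin(a)
for i in range(20): print(f"[{-(z[i+1]-z[i]):.1f}, {x[i+1]-x[i]:.1f}, 0,0,0,0,0]",end=', ' if i!=9 else '\n')
E
```

```text
[-1.9, -7.2, 0,0,0,0,0], [-1.3, -7.4, 0,0,0,0,0], [-0.7, -7.5, 0,0,0,0,0], [-0.1, -7.5, 0,0,0,0,0], [0.5, -7.5, 0,0,0,0,0], [1.2, -7.4, 0,0,0,0,0], [1.8, -7.3, 0,0,0,0,0], [2.4, -7.1, 0,0,0,0,0], [2.9, -6.9, 0,0,0,0,0], [3.5, -6.6, 0,0,0,0,0]
[4.0, -6.3, 0,0,0,0,0], [4.6, -5.9, 0,0,0,0,0], [5.0, -5.5, 0,0,0,0,0], [5.5, -5.1, 0,0,0,0,0], [5.9, -4.6, 0,0,0,0,0], [6.2, -4.1, 0,0,0,0,0], [6.6, -3.6, 0,0,0,0,0], [6.8, -3.0, 0,0,0,0,0], [7.1, -2.5, 0,0,0,0,0], [7.3, -1.9, 0,0,0,0,0],
```

>>> play_rows(deltas=[[[-1.9,-7.2,0,0,0,0,0],[-1.3,-7.4,0,0,0,0,0],[-0.7,-7.5,0,0,0,0,0],[-0.1,-7.5,0,0,0,0,0],[0.5,-7.5,0,0,0,0,0],[1.2,-7.4,0,0,0,0,0],[1.8,-7.3,0,0,0,0,0],[2.4,-7.1,0,0,0,0,0],[2.9,-6.9,0,0,0,0,0],[3.5,-6.6,0,0,0,0,0]]])

```text
time_s: 42.75
ee_pos: [0.5462, -0.1126, 0.0818]
eef_rot: [-2.13, 1.57, 2.582]
force: [-0.1, 6.1, -2.1]
grip_width: 0.0116
```

```bash
python3 - <<'E'
from h import *
o=st()
t=snap('scene','s28'); cv2.imwrite('pics/s28z.png',cv2.resize(t['img'][80:280,220:440,::-1],None,fx=3,fy=3))
E
```

```text
{'time_s': 42.75, 'qpos': [-0.2691, 0.4487, 1.6236, 0.0003, 1.0701, -0.2681], 'ee_pos': [0.5462, -0.1126, 0.0818], 'eef_rot': [-2.1297, 1.57, 2.5816], 'force': [-0.1231, 6.057, -2.1206], 'grip_width': 0.0116}
```

View pics/s28z.png

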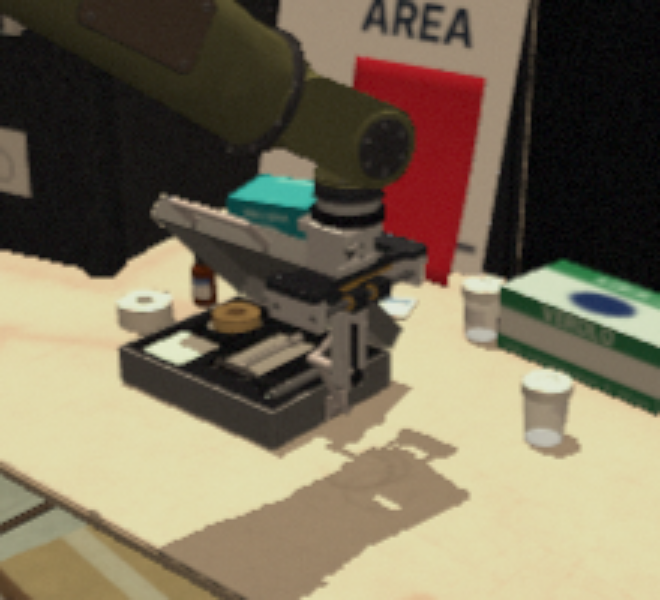

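>>> play_rows(deltas=[[[4,-6.3,0,0,0,0,0],[4.6,-5.9,0,0,0,0,0],[5,-5.5,0,0,0,0,0],[5.5,-5.1,0,0,0,0,0],[5.9,-4.6,0,0,0,0,0],[6.2,-4.1,0,0,0,0,0],[6.6,-3.6,0,0,0,0,0],[6.8,-3,0,0,0,0,0],[0,0,0,0,0,0,0]]])

```text
time_s: 43.7
ee_pos: [0.5075, -0.1123, 0.036]
eef_rot: [-1.926, 1.568, 2.785]
force: [-1.0, 5.8, -6.2]
grip_width: 0.0117
```

>>> play_rows(deltas=[[[4,-1.5,0,0,0,0,0],[4,-1.2,0,0,0,0,0],[3,-0.5,0,0,0,0,0],[0,0,0,0,0,0,0],[0,0,0,0,0,0,0]]])

```text
time_s: 44.2
ee_pos: [0.505, -0.1125, 0.0263]
eef_rot: [-1.978, 1.569, 2.734]
force: [-2.8, 6.2, 0.6]
grip_width: 0.0117
```

```bash
python3 - <<'E'
from h import *
o=st()
t=snap('scene','s29'); cv2.imwrite('pics/s29z.png',cv2.resize(t['img'][80:280,220:440,::-1],None,fx=3,fy=3))
E
```

```text
{'time_s': 44.2, 'qpos': [-0.2901, 0.4555, 1.7707, 0.0002, 0.9168, -0.2891], 'ee_pos': [0.505, -0.1125, 0.0263], 'eef_rot': [-1.9776, 1.5693, 2.7337], 'force': [-2.8356, 6.2265, 0.6039], 'grip_width': 0.0117}
```

View pics/s29z.png

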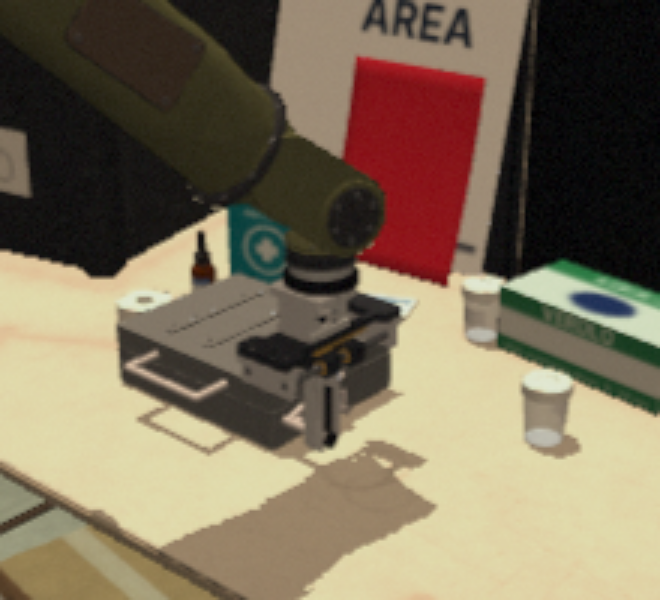

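>>> play_rows(deltas=[[[2,0,0,0,0,0,0],[0,0,0,0,0,0,35],[0,0,0,0,0,0,35],[0,0,0,0,0,0,35],[-30,0,0,0,0,0,35],[-40,0,0,0,0,0,35],[-40,0,0,0,0,0,35],[-40,-20,30,0,0,0,35],[0,-20,30,0,0,0,35],[0,0,30,0,0,0,35]]])

```text
time_s: 45.25
ee_pos: [0.466, -0.2018, 0.1732]
eef_rot: [0.872, 1.568, -0.7]
force: [0.5, -0.0, -0.7]
grip_width: 0.0348
```

>>> play_rows(deltas=[[[0,0,30,0,0,0,35],[0,0,30,0,0,0,35],[0,0,0,0,0,0,35],[0,0,0,0,0,0,35],[0,0,0,0,0,0,35]]])

```text
time_s: 45.75
ee_pos: [0.4671, -0.26, 0.1717]
eef_rot: [-1.789, 1.571, 2.923]
force: [-0.8, -0.9, -0.6]
grip_width: 0.035
```

```bash
python3 - <<'E'
from h import *
o=st()
t=snap('scene','s30'); cv2.imwrite('pics/s30z.png',cv2.resize(t['img'][130:250,240:380,::-1],None,fx=5,fy=5))
t=snap('top','t30')
a=dict(np.load('pics/top0.npz'))['img']; cv2.imwrite('pics/t30z.png',np.vstack([cv2.resize(i[130:260,150:420,::-1],None,fx=2.2,fy=2.2,interpolation=cv2.INTER_CUBIC) for i in (a,t['img'])]))
s0=dict(np.load('pics/scene0.npz'))['img']; s1=dict(np.load('pics/s30.npz'))['img']
cv2.imwrite('pics/cmp.png',np.vstack([cv2.resize(i[165:235,250:360,::-1],None,fx=4,fy=4,interpolation=cv2.INTER_CUBIC) for i in (s0,s1)]))
E
```

```text
{'time_s': 45.75, 'qpos': [-0.5764, 0.2958, 1.6073, -0.0001, 1.2386, -0.5758], 'ee_pos': [0.4671, -0.26, 0.1717], 'eef_rot': [-1.7885, 1.5706, 2.9232], 'force': [-0.8467, -0.9087, -0.5643], 'grip_width': 0.035}
```

View pics/t30z.png

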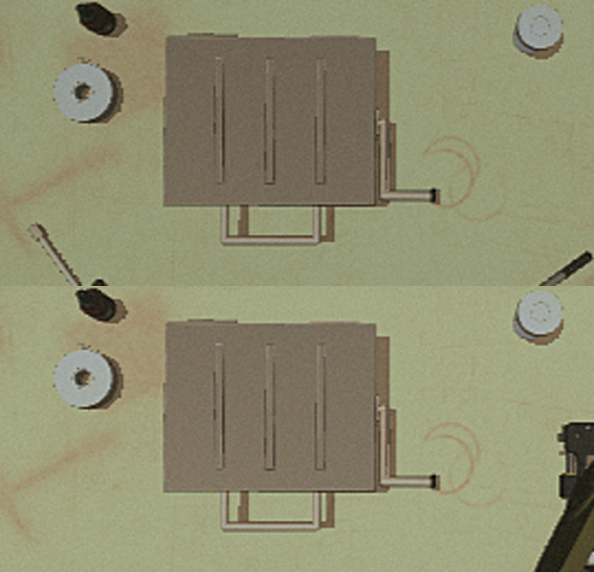

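View pics/cmp.png

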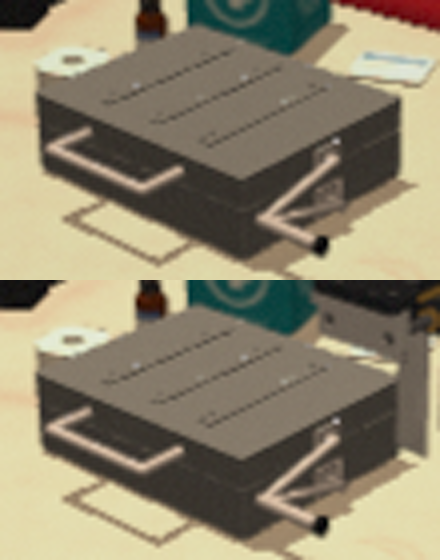

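```bash
python3 - <<'E'
from h import *
st(); print(hand_in())
E
```

```text
{'time_s': 45.85, 'qpos': [-0.5761, 0.2956, 1.6072, -0.0, 1.2386, -0.576], 'ee_pos': [0.4672, -0.2599, 0.1718], 'eef_rot': [0.7095, 1.5707, -0.8614], 'force': [0.2434, -0.2682, -0.5118], 'grip_width': 0.0351}
the job is handed in; nothing more can be done
None
```

I raised the lid by its bar until the stay locked, then put the rotor key, marker and tape roll in their recesses. I lifted the knee pin over the top of its circle, folded the stay and brought the lid down shut. The job was handed in at about 46 s, and `hand_in()` gives no verdict, so I don't know the score. No timer was on the table in this run.

- **Knocked item:** the key moved about 45 mm aside while I was opening the lid. I measured it again before picking it up.
- **Knee pin grip:** the first grip landed on the pin's end cap (16.6 mm opening), so I shifted 5 mm and gripped the shaft (11.9 mm).
- **Items:** before closing, all three looked flat in their recesses. I measured the tape about 1 mm off the centre of its recess. The key and marker I checked by eye in the wrist and top pictures, where both lay straight along their recesses.
- **Case:** afterwards the lid, bar and stay looked the same as in the starting pictures, from both the scene and top cameras. The joint angles themselves can't be read.
- **Bystanders:** the cup, bottle and label roll look unmoved in the top view.
- **Arm:** it ended clear of everything, with no contact force.

None of these checks failed. The items couldn't be seen once the lid was shut.

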